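# Tip the power plugs from the carrying scoop into the blue bin

### The arm

A 6-joint arm with a two-finger parallel gripper is mounted at the origin on the work surface. World frame = base frame: x ahead of the robot, y to its left, z up, the work surface at z = 0. Lengths are in m, angles in rad, forces in N, time in s.
With the tool pointing down it reaches from about 0.35 to 0.975 m from the base axis. Payload 4.9 kg.
Tool frame: the origin (TCP) lies at the very end of the fingers, on their centre line; the grasp point (between the pads) lies 19 mm behind it; x points along the fingers, y is the direction in which the jaws open and shut, and the axes are right-handed (so a half turn about x gives the same grasp; the last joint's range is limited). The gripper opens to 85 mm and grips with 20 to 120 N. Pads are 22 mm wide; open, the fingers measure 114 mm over their backs; the gripper's body (76 mm by 85 mm) begins 54 mm behind the grasp point. The pads swing forward as they close: fully open they stand 13 mm farther back than shut.
Start: joints at [-1.465, 0.053, 1.613, -0, 1.476, -0.119], TCP at [0.139, -0.609, 0.231] pointing down, gripper open.
Joint ranges: [-3.01, 3.01], [-1.01, 2.22], [0.06, 2.58], [-1.02, 4.17], [0.09, 2.62], [-3.14, 3.14]. Speed limits (rad/s): [2.57, 2.57, 3.14, 3.14, 3.14, 3.14].

### API

Orientations are given as a rotation vector (axis times angle).
In Python, from station import ctrl gives the robot as it stands. The module is installed in compiled form; this text tells all that it offers.
- The arm moves only by the shell command python3 -m handwheel 'ROWS' [FORCE]. ROWS is JSON, one flat list of numbers, 7 for each row, row after row: the opening, from 0 (shut) to 1 (fully open), then the shift along the tool's x, y, z in m, then the turn, a rotation vector about the tool's x, y, z in degrees. A call has 1 to 12 rows; each row is the pose to reach, as a shift and turn from the pose commanded when the call began, along the tool's axes at that moment; what a row does not reach only later rows make up. A row lasts 1/12 s, in which the tool goes at most 41.7 mm and 7.16 degrees, less where a joint would pass 70% of its speed; a pose out of reach is approached as far as the arm can. A call with a gripper value outside its range is refused whole. The fingers move at their own pace and stop on an object; FORCE is the grip in N (left out, the last holds). Time passes only in rows, so rows that repeat a pose let the fingers close. It gives the time, the measured TCP pose, the force and the opening at its end, in the units of the state.
- ctrl.get_obs(): the state, without advancing time (a new reading comes with each control period).
- ctrl.get_image(name): name is "scene" or "top"; returns (picture, depth): 420x560x3 uint8, blue, green, red; 420x560 float32, m along the optical axis (not along the pixel's ray), 0 where there is no reading.
- ctrl.camera_params(name): a dict with "fov_y" (degrees; the focal length in pixels is half the picture's height over the tangent of half this angle, whatever the lens; pixels are square), "cx", "cy" (the principal point, pixels), "R" (3x3) and "t" (3): a world point X has camera coordinates R X + t. Camera axes: x right, y down, z forward; pixel columns grow to the right and rows downward; lengths in m; the calibration is good to about 2 mm. A picture is of the moment at which its call begins. camera_params takes no time and is no camera call.
- ctrl.finish_job(): hands the job in, once; it reports no verdict.
The state is a dict: "t": time; "q": joint angles; "dq": joint speeds; "effort": joint torques, N m; "tool_pos": TCP position; "tool_rot": TCP orientation; "contact_force": force on the tool from outside, world axes, zero at the start; "wrist_torque": the same for the moment, N m; "opening": finger opening in m.
Only numpy, scipy, OpenCV 4.12 (cv2) and the standard library are available. Lean on these libraries where they do the work, as an engineer would, in place of code of your own. Each camera call takes 0.05 s, during which the arm holds its last target.

### The job

Lift the parts scoop by its carrying bar, with the three power plugs in it, and set it down on the bench in front of the blue bin with its open edge facing the bin; let go and take it again by its tail grip. Tip all three plugs out over the open edge into the blue bin, gently, with the edge held low over the bin and without gripping the plugs themselves. Then put the empty scoop back down flat on the bench, and leave the other things where they are.

Things in the scene. Friction and masses are not known exactly. Their poses are not given: they have to be found in the camera images.
- scoop: Green sheet-metal parts scoop, like a dustpan, 0.28 kg. Tray 145 mm long (x), 140 mm wide (y), sheet 3 mm; lips 38 mm high at the back (-x) and sides (sides slope to 16 mm at the front); +x edge open. Origin: centre of the tray's underside; +x to the open edge, +z up. Carrying bar across it, tail grip at its back, both rigid; 207 mm overall. Its tail starts close to the switches, too close to take the grip there.
- scoop_lip (a point): Middle of the scoop's open edge, on the upper face of its floor: 72.5 mm ahead (+x) of the scoop's origin, 3 mm above its underside.
- scoop_bar: Black carrying bar of the scoop, for lifting it level: 120 mm of free length along the scoop's y, 14 mm wide (scoop x), 16 mm high, on flat steel straps at its ends. Origin: centre of the bar, at (-18, 0, 100) mm in the scoop's frame, nearly above the centre of mass. Same axes as the scoop.
- scoop_tail: Black rubber tail grip of the scoop, for tipping it: 62 mm long, 20 mm wide (along y, the way to pinch it), 24 mm high, its centre 35 mm behind the back lip. Origin: its centre, at (-107, 0, 48) mm in the scoop's frame. It rises backwards at 25 degrees: its own x axis points along it towards the tray, 25 degrees downwards; its y is the scoop's y.
- plug_a: Black plug-in power supply, no cable, 70 g: body 62 x 36 x 28 mm with two pins 18 mm long, 5 mm thick, out of its +x end (80 mm in all). Origin: centre of the body's underside. Lies in the scoop at the start, one of three side by side; slides out at 27 to 35 degrees of tilt (friction 0.5 to 0.7).
- plug_b: White plug-in power supply, same make and size, origin and axes as plug_a.
- plug_c: Black plug-in power supply, same as plug_a.
- bin_blue: Blue stacking bin, open on top, fixed: 184 mm (x) by 160 mm (y) by 75 mm high outside, walls and floor 4 mm. Origin: centre of its underside. Its +y side (with a blank white card) looks to the open middle of the bench, where there is room for the scoop: that is its front. The yellow bin stands beside it, 210 mm off along x; either one may be nearer the robot.
- bin_yellow: Yellow bin, same shape and axes as bin_blue; holds two scrap antennas; not to be used.
- switches: Stack of two grey network switches on the left of the bench, 280 (x) x 170 (y) x 98 mm, fixed. Origin: centre of its underside.
- antenna_a: Black detachable router antenna with a brass end, 138 mm long, 14 mm wide, 11 mm thick, lying in the yellow bin; bystander. Origin: under its middle.
- antenna_b: Same as antenna_a; bystander.
- antenna_c: Same as antenna_a, but lying on the bench between the scoop and the bins, roughly along the world's x; bystander.
- screwdriver: Screwdriver with a red handle, 180 mm long, lying on the bench beyond the scoop; bystander. Origin: about its middle.
- mug: Blue mug, 76 mm wide, 90 mm high; bystander. Origin: centre of its underside.
Mind the look-alikes: they are no part of the job. What is shaped like the plug_c but yellow is not meant. There is more than one size of the bin_blue; the one meant has the size given above.

How it is judged:
By the outcome, as a careful person would: the job done as asked, in the order asked, and still so for the second after the job is handed in, with the robot touching nothing.
It also fails if it takes over 64 s, if anything falls off the work surface, if the arm or the gripper's body presses on something with over 40 N, if the wrist force passes 120 N, or if a joint passes its speed limit or range.

## Working session

There is one attempt and no reset: what is moved stays moved. The work goes in short steps, Python scripts to look and compute and a shell command to move; the robot and the scene stay as the last step left them, time stands still between calls to the robot, and variables do not carry over. Pictures are saved under pics/ and viewed, and the job is handed in when it is done.

```bash
mkdir -p pics; ls
python3 - <<'E'
from station import ctrl
import cv2,numpy as np
o=ctrl.get_obs();print({k:np.round(v,3) for k,v in o.items()})
for n in("scene","top"):
    im,d=ctrl.get_image(n);cv2.imwrite(f"pics/{n}0.png",im);np.savez(f"pics/{n}0.npz",im=im,d=d)
    print(n,ctrl.camera_params(n))
E
```

```text
pics
{'t': np.float64(0.0), 'q': array([-1.465,  0.053,  1.614, -0.   ,  1.476, -0.119]), 'dq': array([ 0.   , -0.001, -0.   , -0.001,  0.   ,  0.   ]), 'effort': array([ 0.0000e+00, -3.9368e+01, -3.7017e+01, -0.0000e+00,  7.0000e-03,
       -0.0000e+00]), 'tool_pos': array([ 0.139, -0.609,  0.23 ]), 'tool_rot': array([ 2.103,  0.24 , -2.103]), 'contact_force': array([ 0.527, -0.124,  0.697]), 'wrist_torque': array([-0.007,  0.029,  0.1  ]), 'opening': np.float64(0.085)}
scene {'fov_y': 53.476180453874186, 'cx': 275.8349418021903, 'cy': 207.32890425938646, 'R': array([[-0.67916929,  0.73398036,  0.00137669],
       [ 0.51856318,  0.48116443, -0.7068048 ],
       [-0.51944326, -0.47932621, -0.7074073 ]]), 't': array([ 0.26714958, -0.27145384,  1.60143648])}
top {'fov_y': 56.077176795344265, 'cx': 283.2166771326745, 'cy': 209.7910406912245, 'R': array([[-0.02162067, -0.99970484,  0.01108086],
       [-0.99049326,  0.01991276, -0.13611239],
       [ 0.13585157, -0.01391836, -0.99063143]]), 't': array([0.1123255 , 0.53804751, 0.99907356])}
```

View pics/scene0.png

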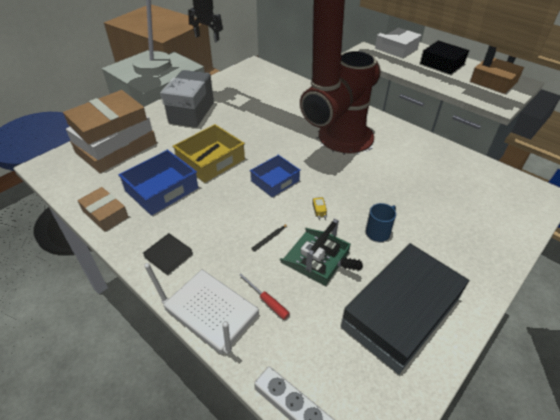

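View pics/top0.png

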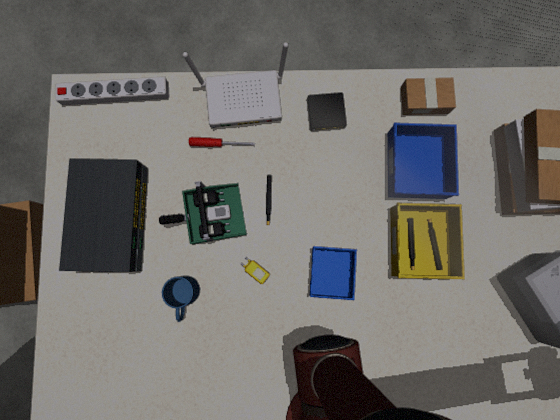

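The pictures show the big blue bin at about (423,161) in top, the scoop at (215,212) with its open edge to the right (towards the bins), the tail at (172,219), and antenna_c at (269,200). The scoop needs mainly a shift towards -y. Next I measure.

```bash
cat > h.py <<'E'
import numpy as np,cv2
from station import ctrl
from scipy.spatial.transform import Rotation as Ro
def K(n,h=420):
    p=ctrl.camera_params(n);f=h/2/np.tan(np.radians(p['fov_y']/2));return f,p
def ray(n,u,v,z):
    f,p=K(n);R=p['R'];c=-R.T@p['t'];d=R.T@np.array([(u-p['cx'])/f,(v-p['cy'])/f,1]);return c+d*(z-c[2])/d[2]
def cloud(n,d):
    f,p=K(n);v,u=np.mgrid[:420,:560];P=np.stack([(u-p['cx'])/f*d,(v-p['cy'])/f*d,d],-1)
    return (P-p['t'])@p['R']   # R^T(P-t)
def proj(n,X):
    f,p=K(n);c=p['R']@np.asarray(X)+p['t'];return f*c[0]/c[2]+p['cx'],f*c[1]/c[2]+p['cy']
E
python3 - <<'E'
from h import *
np.set_printoptions(precision=4,suppress=True)
for n in("top","scene"):
    z=np.load(f"pics/{n}0.npz");im,d=z['im'],z['d'];C=cloud(n,d);hsv=cv2.cvtColor(im,cv2.COLOR_BGR2HSV)
    H,S,V=cv2.split(hsv);ok=d>0
    # table check
    m=ok&(abs(C[...,2])<.02);print(n,'table z med',np.median(C[m][:,2]),'cover',ok.mean())
    def rep(name,m):
        m=m&ok;k,l,st,ce=cv2.connectedComponentsWithStats(m.astype(np.uint8))
        for i in range(1,k):
            if st[i,4]>120:
                P=C[l==i];print(name,st[i],'min',np.percentile(P,1,0),'max',np.percentile(P,99,0))
    rep('green',(H>65)&(H<90)&(S>90))
    rep('blue',(H>105)&(H<130)&(S>130))
    rep('yellow',(H>20)&(H<35)&(S>130))
    T=C[...,2];X,Y=C[...,0],C[...,1]
    m=ok&(V<60)&(T>.085)&(T<.13)&(X>.4)&(X<.75)&(Y>-.1)&(Y<.35);rep('bar?',m)
    m=ok&(V<60)&(T>.02)&(T<.08)&(X>.4)&(X<.75)&(Y>-.0)&(Y<.35);rep('dark low',m)
for n,b in(("top",(150,165,260,260)),("scene",(270,210,375,290)),("top",(380,110,470,285))):
    im=np.load(f"pics/{n}0.npz")['im'];x0,y0,x1,y1=b
    cv2.imwrite(f"pics/crop_{n}{x0}.png",cv2.resize(im[y0:y1,x0:x1],None,fx=5 if x0<380 else 3,fy=5 if x0<380 else 3,interpolation=cv2.INTER_CUBIC))
E
```

```text
top table z med 0.0007337507218557766 cover 0.9959991496598639
green [ 202  184   44   56 1035] min [ 0.4697  0.2072 -0.0008] max [0.6131 0.309  0.0417]
green [183 189  24  55 593] min [ 0.4604  0.3097 -0.0006] max [0.5971 0.3625 0.0438]
blue [ 388  123   70   73 3448] min [ 0.5698 -0.3494  0.    ] max [ 0.7547 -0.189   0.078 ]
blue [ 310  247   47   53 2205] min [ 0.3115 -0.079  -0.0013] max [0.438  0.0353 0.0539]
blue [163 277  36  38 405] min [0.2859 0.3248 0.0019] max [0.3717 0.3961 0.0929]
yellow [ 391  203   73   76 3224] min [ 0.3567 -0.3454  0.0001] max [ 0.5424 -0.1824  0.0779]
yellow [244 260  26  24 230] min [0.3526 0.144  0.0013] max [0.409  0.2052 0.0327]
bar? [196 185  13  51 307] min [0.4775 0.2861 0.0976] max [0.5914 0.3144 0.1115]
dark low [203 190  16  15 159] min [0.5614 0.2748 0.0217] max [0.5984 0.3124 0.0349]
dark low [208 221  19  16 175] min [0.4761 0.2557 0.0208] max [0.5134 0.2989 0.0349]
scene table z med 0.001981568847363095 cover 0.9963095238095238
green [323 243  26  35 226] min [0.4612 0.3184 0.0012] max [0.5933 0.3632 0.0447]
blue [  0 119  22  45 494] min [ 0.7478 -1.3328 -0.1653] max [ 0.9252 -1.0473 -0.1524]
blue [ 120  151   76   50 1696] min [ 0.57   -0.3523  0.0017] max [ 0.7579 -0.1858  0.0785]
blue [251 158  48  30 516] min [ 0.3109 -0.0783  0.0005] max [0.4411 0.0365 0.0554]
yellow [ 174  125   70   56 1730] min [ 0.3579 -0.3486  0.0024] max [ 0.5464 -0.1828  0.0787]
bar? [311 222  26  30 182] min [0.4771 0.2918 0.0966] max [0.5909 0.3155 0.1127]
dark low [320 235  28  20 191] min [0.4606 0.2754 0.0204] max [0.5131 0.3334 0.0386]
```

View pics/crop_top150.png

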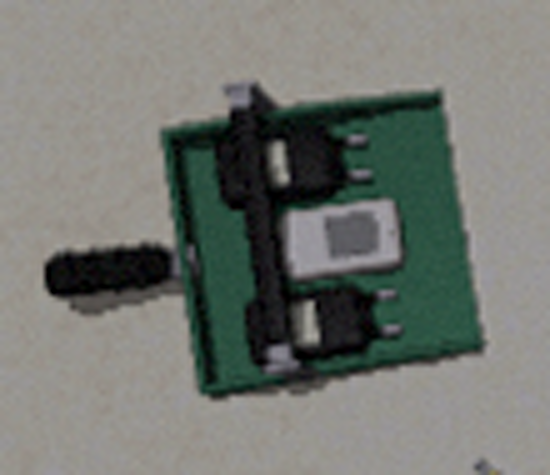

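View pics/crop_scene270.png

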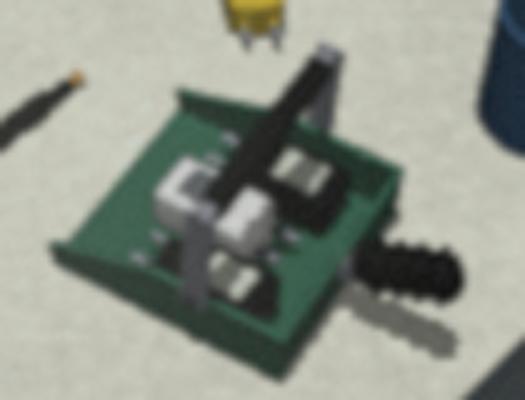

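Run:
```python
from h import *
np.set_printoptions(precision=4,suppress=True)
def rect(P): 
    r=cv2.minAreaRect((P[:,:2]*1000).astype(np.float32));return np.round(r[0],1),np.round(r[1],1),round(r[2],1)
for n in("top","scene"):
    z=np.load(f"pics/{n}0.npz");im,d=z['im'],z['d'];C=cloud(n,d);hsv=cv2.cvtColor(im,cv2.COLOR_BGR2HSV)
    H,S,V=cv2.split(hsv);X,Y,T=C[...,0],C[...,1],C[...,2]
    box=(X>.42)&(X<.66)&(Y>.17)&(Y<.43)
    m=box&(T>.103)&(T<.125);P=C[m];c=P[:,:2].mean(0);u,s,vt=np.linalg.svd(P[:,:2]-c,full_matrices=False)
    print(n,'bar',len(P),c,P[:,2].mean(),'dir',vt[0],np.degrees(np.arctan2(vt[0][1],vt[0][0])),rect(P))
    m=box&(H>65)&(H<90)&(S>80)&(T<.06);print(' green rect',rect(C[m]))
    m=box&(Y>.365)&(Y<.45)&(T>.03);P=C[m];print(' tail',len(P),P.mean(0),rect(P),'zmax',P[:,2].max())
    mb=(X>.55)&(X<.78)&(Y>-.37)&(Y<-.17)&(T>.071)&(T<.085);print(' bin rim',rect(C[mb]))
    mb=(X>.34)&(X<.56)&(Y>-.37)&(Y<-.17)&(T>.071)&(T<.085);print(' ybin rim',rect(C[mb]))
    ma=(V<70)&(X>.45)&(X<.75)&(Y>.11)&(Y<.2)&(T<.03);print(' antC',rect(C[ma]),C[ma].min(0),C[ma].max(0))
    mr=((H<8)|(H>172))&(S>120)&(X>.65)&(X<.85)&(Y>.1);print(' sd',C[mr].min(0),C[mr].max(0))
    mm=(Y>.4)&(Y<.75)&(T>.09)&(T<.11)&(X>.35)&(X<.75);print(' sw',C[mm].min(0),C[mm].max(0))
```

```text
top bar 326 [0.5352 0.3004] 0.10759666340384921 dir [-0.9874 -0.1582] -170.89569520316215 (array([536.1, 300.9]), array([144.5,  14.3]), 9.1)
 green rect (array([532.4, 316. ]), array([139.9, 208.3]), 8.9)
 tail 199 [0.5211 0.39   0.0594] (array([541.2, 376. ]), array([46.9, 98.4]), 53.3) zmax 0.07431248356290769
 bin rim (array([ 662.9, -269.8]), array([166.4, 190. ]), 86.8)
 ybin rim (array([ 451.6, -265.9]), array([166.5, 189.1]), 87.6)
 antC (array([578.5, 140.8]), array([ 12.9, 123.4]), 87.3) [ 0.5168  0.132  -0.0024] [0.6403 0.1476 0.0165]
 sd [ 0.6515  0.1318 -0.5686] [0.7922 1.1257 0.0323]
 sw [0.3906 0.4666 0.09  ] [0.6744 0.647  0.1024]
scene bar 244 [0.5394 0.3024] 0.10832037730683987 dir [0.9883 0.1523] 8.759559907360805 (array([535.6, 300.4]), array([146.5,  16.7]), 9.4)
 green rect (array([538.1, 285.6]), array([143.9, 141.6]), 8.7)
 tail 222 [0.5263 0.3934 0.0577] (array([542. , 376.9]), array([ 47.3, 100.2]), 53.3) zmax 0.074504233068606
 bin rim (array([ 662.9, -270.9]), array([173.1, 190.9]), 87.0)
 ybin rim (array([ 451.3, -266.5]), array([170.3, 191.2]), 87.0)
 antC (array([578.7, 141.8]), array([ 11.4, 125.6]), 88.3) [0.5159 0.1352 0.0064] [0.6415 0.1479 0.0164]
 sd [0.7266 0.2679 0.0159] [0.7499 0.3552 0.0312]
 sw [0.388  0.4673 0.0901] [0.6758 0.6459 0.1019]
```

Run:
```python
from h import *
np.set_printoptions(precision=4,suppress=True)
o=ctrl.get_obs();R=Ro.from_rotvec(o['tool_rot']).as_matrix();print(R)
q=o['q']
def Rm(q):
    return (Ro.from_euler('z',q[0])*Ro.from_euler('y',q[1]+q[2]-np.pi/2)*Ro.from_euler('x',q[3])*Ro.from_euler('y',q[4])*Ro.from_euler('x',q[5])).as_matrix()
print(Rm(q)); 
for a in[(308,131),(346,131),(308,93),(346,93),(207,125),(283,122),(284,44),(190,146),(255,146)]: print(a,ray('top',*a,0.0)[:2])
z=np.load("pics/top0.npz");C=cloud("top",z['d']);P=C[92:132,306:348].reshape(-1,3);P=P[P[:,2]>.008];print(P.min(0),P.max(0))
P=C[300:300+1,:]
```

```text
[[-0.0002  0.2229 -0.9748]
 [ 0.0019 -0.9748 -0.2229]
 [-1.     -0.0019 -0.0002]]
[[-0.0002  0.9748  0.2229]
 [ 0.0019  0.2229 -0.9748]
 [-1.      0.0002 -0.0019]]
(308, 131) [0.7662 0.0265]
(346, 131) [ 0.7643 -0.08  ]
(308, 93) [0.878  0.0231]
(346, 93) [ 0.8762 -0.0849]
(207, 125) [0.7886 0.3084]
(283, 122) [0.7936 0.0958]
(284, 44) [1.0278 0.0879]
(190, 146) [0.7289 0.3551]
(255, 146) [0.7256 0.1751]
[ 0.3996 -0.0775  0.0081] [0.8684 0.1155 1.0617]
```

```bash
cat >> h.py <<'E'
np.set_printoptions(precision=4,suppress=True)
def Rtool(xdir,ydir):
    x=np.array(xdir,float);x/=np.linalg.norm(x);y=np.array(ydir,float);y-=x*(x@y);y/=np.linalg.norm(y);return np.stack([x,y,np.cross(x,y)],1)
def rel(p,R,base=None):
    o=ctrl.get_obs();p0,R0=(o['tool_pos'],Ro.from_rotvec(o['tool_rot']).as_matrix()) if base is None else base
    return R0.T@(np.array(p)-p0), np.degrees(Ro.from_matrix(R0.T@R).as_rotvec())
def hd(a): a=np.radians(a);return np.array([np.cos(a),np.sin(a),0])
def log():
    o=ctrl.get_obs();open('log.txt','a').write(repr([list(o['q']),list(o['tool_pos']),list(o['tool_rot'])])+'\n')
    print('t',round(float(o['t']),2),'p',o['tool_pos'],'q',o['q'],'F',o['contact_force'],'open',round(float(o['opening']),4))
    R=Ro.from_rotvec(o['tool_rot']).as_matrix();print(' toolx',R[:,0],'tooly',R[:,1])
E
python3 -c "
from h import *
log();print(rel([.5,-.25,.25],Rtool([0,0,-1],hd(-77.1))))"
```

```text
t 0.1 p [ 0.1393 -0.6087  0.2302] q [-1.465   0.0533  1.6142  0.      1.476  -0.119 ] F [ 0.0969  0.6006 -0.657 ] open 0.0854
 toolx [-0.0002  0.0019 -1.    ] tooly [ 0.2229 -0.9748 -0.0019]
(array([-0.0192, -0.2693, -0.4316]), array([-0.0189, -0.0131,  0.1072]))
```

```bash
python3 -m handwheel '[1,-0.02,-0.27,-0.43,0,0,0, 1,-0.02,-0.27,-0.43,0,0,0, 1,-0.02,-0.27,-0.43,0,0,0, 1,-0.02,-0.27,-0.43,0,0,0, 1,-0.02,-0.27,-0.43,0,0,0, 1,-0.02,-0.27,-0.43,0,0,0, 1,-0.02,-0.27,-0.43,0,0,0, 1,-0.02,-0.27,-0.43,0,0,0, 1,-0.02,-0.27,-0.43,0,0,0, 1,-0.02,-0.27,-0.43,0,0,0, 1,-0.02,-0.27,-0.43,0,0,0, 1,-0.02,-0.27,-0.43,0,0,0]'
python3 -c "
from h import *
log();print(rel([.536,.3007,.18],Rtool([0,0,-1],hd(-81.1))))"
```

```text
t: 1.1
tool_pos: [0.4935, -0.254, 0.2507]
tool_rot: [2.102, 0.238, -2.103]
contact_force: [1.3, -0.9, -0.1]
opening: 0.0855
t 1.1 p [ 0.4935 -0.254   0.2507] q [-0.6094 -0.1251  1.7538 -0.0001  1.5132  0.7365] F [ 1.3019 -0.9222 -0.0563] open 0.0855
 toolx [-0.0003  0.0001 -1.    ] tooly [ 0.223  -0.9748 -0.0002]
(array([ 0.0708, -0.5313, -0.1651]), array([3.9827, 0.016 , 0.0103]))
```

```bash
python3 -m handwheel '[0.7,0.07,-0.531,-0.165,4,0,0, 0.7,0.07,-0.531,-0.165,4,0,0, 0.7,0.07,-0.531,-0.165,4,0,0, 0.7,0.07,-0.531,-0.165,4,0,0, 0.7,0.07,-0.531,-0.165,4,0,0, 0.7,0.07,-0.531,-0.165,4,0,0, 0.7,0.07,-0.531,-0.165,4,0,0, 0.7,0.07,-0.531,-0.165,4,0,0, 0.7,0.07,-0.531,-0.165,4,0,0, 0.7,0.07,-0.531,-0.165,4,0,0, 0.7,0.07,-0.531,-0.165,4,0,0, 0.7,0.07,-0.531,-0.165,4,0,0]'
python3 -c "
from h import *
log();print(rel([.536,.3007,.15],Rtool([0,0,-1],hd(-81.1))))"
```

```text
t: 2.1
tool_pos: [0.5298, 0.2408, 0.1878]
tool_rot: [2.14, 0.166, -2.141]
contact_force: [1.2, -0.4, -0.0]
opening: 0.06
t 2.1 p [0.5298 0.2408 0.1878] q [ 0.2987 -0.018   1.758  -0.0001  1.4022  1.7142] F [ 1.1621 -0.4222 -0.044 ] open 0.06
 toolx [-0.0005 -0.0003 -1.    ] tooly [ 0.1547 -0.988   0.0002]
(array([ 0.0378, -0.0583, -0.0154]), array([ 0.0006,  0.0306, -0.0109]))
```

```bash
python3 -m handwheel '[0.7,0.03,-0.058,-0.015,0,0,0, 0.7,0.03,-0.058,-0.015,0,0,0, 0.7,0.03,-0.058,-0.015,0,0,0, 0.7,0.055,-0.058,-0.015,0,0,0, 0.7,0.08,-0.058,-0.015,0,0,0, 0.7,0.1,-0.058,-0.015,0,0,0, 0.7,0.106,-0.058,-0.015,0,0,0, 0.7,0.106,-0.058,-0.015,0,0,0]'
python3 -c "
from h import *
log()
for n in('top','scene'):
    im,d=ctrl.get_image(n);u,v=map(int,proj(n,[.536,.3,.08]));cv2.imwrite('pics/g1'+n+'.png',cv2.resize(im[v-60:v+60,u-80:u+80],None,fx=4,fy=4,interpolation=cv2.INTER_CUBIC))"
```

```text
t: 2.77
tool_pos: [0.5347, 0.2971, 0.08]
tool_rot: [2.135, 0.164, -2.145]
contact_force: [-0.3, -0.7, -0.4]
opening: 0.0594
t 2.77 p [0.5347 0.2971 0.08  ] q [ 0.3856  0.1616  1.7597 -0.0002  1.2253  1.802 ] F [-0.323  -0.6506 -0.3858] open 0.0594
 toolx [-0.0046 -0.002  -1.    ] tooly [ 0.1539 -0.9881  0.0013]
```

View pics/g1scene.png

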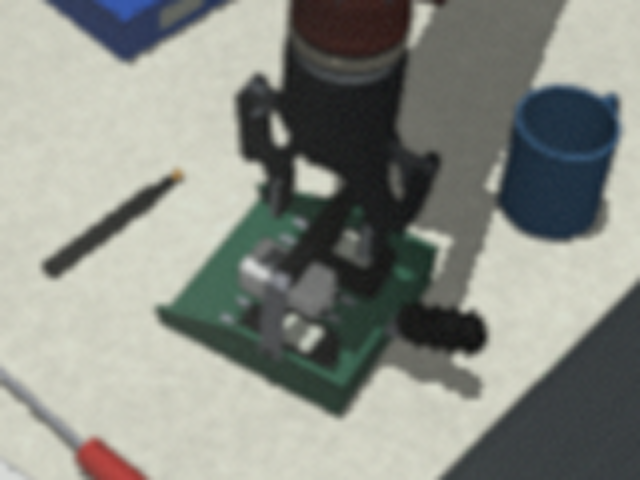

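View pics/g1top.png

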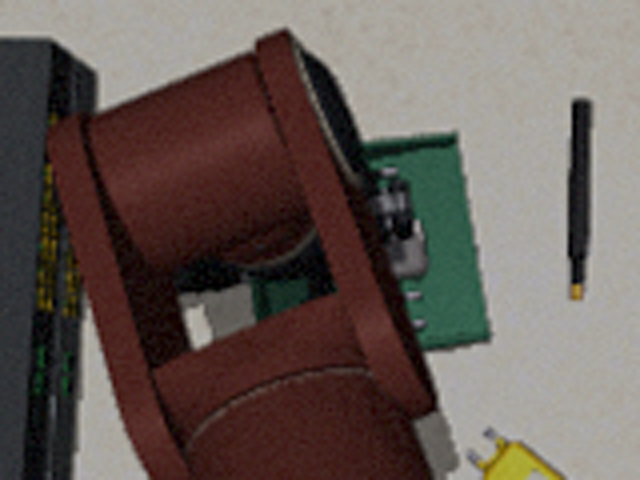

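The scene view shows the fingers on both sides of the bar, with the left one at (285,190) and the right one at (375,220). I close now.

```bash
python3 -m handwheel '[0,0,-0.003,-0.001,0,0,0, 0,0,-0.003,-0.001,0,0,0, 0,0,-0.003,-0.001,0,0,0, 0,0,-0.003,-0.001,0,0,0, 0,0,-0.003,-0.001,0,0,0, 0,0,-0.003,-0.001,0,0,0, 0,0,-0.003,-0.001,0,0,0, 0,0,-0.003,-0.001,0,0,0]' 80
python3 -c "
from h import *
log()"
```

```text
t: 3.53
tool_pos: [0.5376, 0.3013, 0.0838]
tool_rot: [2.142, 0.166, -2.139]
contact_force: [-0.9, -2.9, 5.7]
opening: 0.0125
t 3.53 p [0.5376 0.3013 0.0838] q [ 0.3904  0.1634  1.7508 -0.0008  1.2261  1.8065] F [-0.8718 -2.9186  5.6925] open 0.0125
 toolx [ 0.0015 -0.0002 -1.    ] tooly [ 0.1544 -0.988   0.0004]
```

```bash
python3 -m handwheel '[0,-0.006,0,0,0,0,0, 0,-0.015,0,0,0,0,0, 0,-0.03,0,0,0,0,0, 0,-0.045,0,0,0,0,0, 0,-0.06,0,0,0,0,0, 0,-0.075,0,0,0,0,0, 0,-0.08,0,0,0,0,0, 0,-0.08,0,0,0,0,0, 0,-0.08,0,0,0,0,0]'
python3 -c "
from h import *
log();print(rel([.673,-.044,.16],Rtool([0,0,-1],hd(-93))))
im,d=ctrl.get_image('scene');cv2.imwrite('pics/l1.png',cv2.resize(im[130:340,180:480],None,fx=2.5,fy=2.5))"
```

```text
t: 4.28
tool_pos: [0.5363, 0.3014, 0.1617]
tool_rot: [2.139, 0.166, -2.142]
contact_force: [0.3, 0.3, -4.6]
opening: 0.0122
t 4.28 p [0.5363 0.3014 0.1617] q [0.3909 0.0818 1.7007 0.0002 1.3602 1.8066] F [ 0.3136  0.2998 -4.6331] open 0.0122
 toolx [-0.0011 -0.0002 -1.    ] tooly [ 0.1545 -0.988   0.0001]
(array([ 0.0017,  0.3623, -0.0817]), array([11.885 ,  0.0633, -0.0107]))
```

View pics/l1.png

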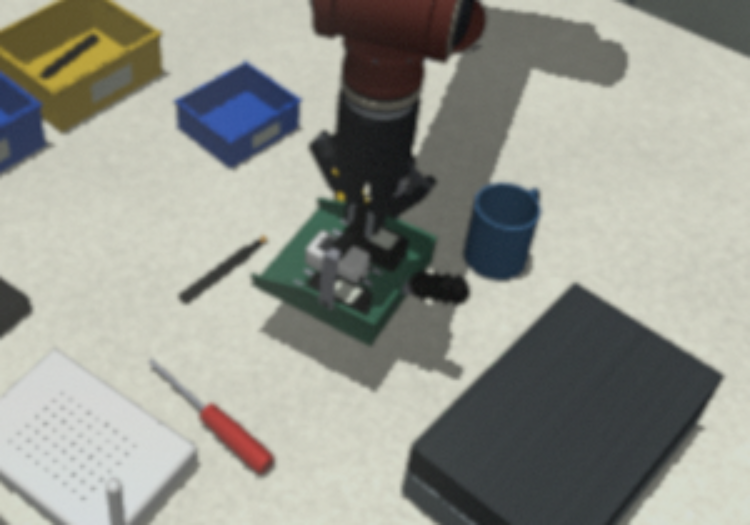

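```bash
python3 -m handwheel '[0,0,0.005,-0.001,0,0,0, 0,0,0.015,-0.003,0.5,0,0, 0,0,0.033,-0.007,1,0,0, 0,0,0.055,-0.012,2,0,0, 0,0,0.08,-0.018,3,0,0, 0,0,0.107,-0.024,4,0,0, 0,0,0.134,-0.03,5,0,0, 0,0,0.161,-0.036,6,0,0, 0,0,0.188,-0.042,7,0,0, 0,0,0.215,-0.048,8,0,0, 0,0,0.24,-0.054,9,0,0, 0,0,0.26,-0.058,9.5,0,0]'
python3 -c "
from h import *
log();print(rel([.673,-.044,.16],Rtool([0,0,-1],hd(-93))))"
```

```text
t: 5.33
tool_pos: [0.6346, 0.0504, 0.1617]
tool_rot: [-2.214, 0.016, 2.216]
contact_force: [0.2, -0.6, -4.5]
opening: 0.0128
t 5.33 p [0.6346 0.0504 0.1617] q [-0.0372  0.1305  1.6483 -0.0011  1.3636  1.5475] F [ 0.161  -0.5792 -4.4689] open 0.0128
 toolx [-0.0009 -0.001  -1.    ] tooly [-0.0136 -0.9999  0.001 ]
(array([ 0.0017,  0.0938, -0.0397]), array([ 2.2205,  0.0479, -0.0588]))
```

```bash
python3 -m handwheel '[0,0,0.016,-0.007,0.5,0,0, 0,0,0.034,-0.015,1,0,0, 0,0,0.053,-0.023,1.5,0,0, 0,0,0.07,-0.03,2,0,0, 0,0,0.084,-0.036,2.2,0,0, 0,0,0.092,-0.039,2.2,0,0, 0,0,0.094,-0.04,2.2,0,0, 0,0,0.094,-0.04,2.2,0,0, 0,0,0.094,-0.04,2.2,0,0, 0,0,0.094,-0.04,2.2,0,0]'
python3 -c "
from h import *
log();print(rel([.673,-.044,.084],Rtool([0,0,-1],hd(-93))))
im,d=ctrl.get_image('scene');cv2.imwrite('pics/l2.png',cv2.resize(im[80:290,100:400],None,fx=2.5,fy=2.5))"
```

```text
t: 6.17
tool_pos: [0.673, -0.0399, 0.1624]
tool_rot: [-2.196, 0.052, 2.197]
contact_force: [-0.2, 0.5, -4.2]
opening: 0.0126
t 6.17 p [ 0.673  -0.0399  0.1624] q [-0.1697  0.2142  1.5527  0.0004  1.3751  1.4492] F [-0.185  0.457 -4.235] open 0.0126
 toolx [-0.0004  0.0005 -1.    ] tooly [-0.0481 -0.9988 -0.0005]
(array([ 0.0784,  0.0041, -0.0002]), array([0.2403, 0.0225, 0.0264]))
```

View pics/l2.png

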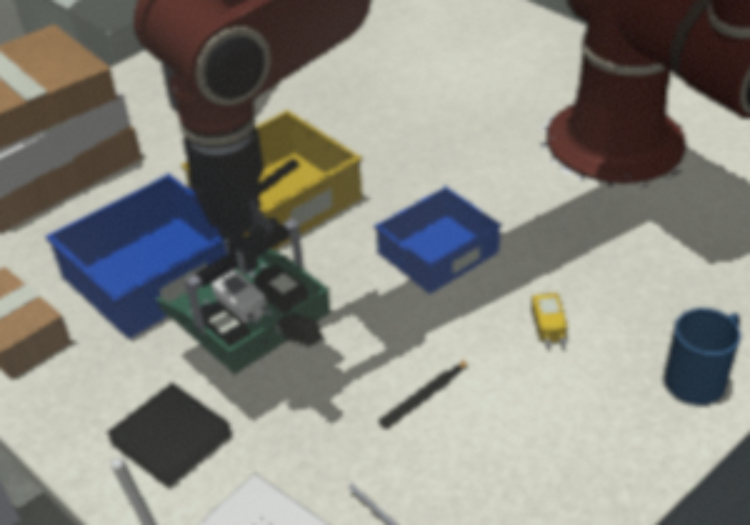

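```bash
python3 -m handwheel '[0,0.007,0,0,0,0,0, 0,0.02,0,0,0,0,0, 0,0.035,0,0,0,0,0, 0,0.05,0,0,0,0,0, 0,0.061,0,0,0,0,0, 0,0.068,0,0,0,0,0, 0,0.072,0,0,0,0,0, 0,0.075,0,0,0,0,0, 0,0.077,0,0,0,0,0, 0,0.078,0,0,0,0,0, 0,0.078,0,0,0,0,0]'
python3 -c "
from h import *
log()"
```

```text
t: 7.13
tool_pos: [0.6737, -0.041, 0.0851]
tool_rot: [-2.198, 0.054, 2.195]
contact_force: [0.4, -0.1, -4.8]
opening: 0.0122
t 7.13 p [ 0.6737 -0.041   0.0851] q [-0.171   0.2888  1.6009  0.      1.2508  1.4491] F [ 0.3731 -0.0988 -4.8373] open 0.0122
 toolx [ 0.0011 -0.0002 -1.    ] tooly [-0.0492 -0.9988  0.0001]
```

Still carrying the full weight, so it goes a couple of mm lower.

```bash
python3 -m handwheel '[0,0.001,0,0,0,0,0, 0,0.002,0,0,0,0,0, 0,0.003,0,0,0,0,0, 0,0.003,0,0,0,0,0]'
python3 -c "
from h import *
log()"
```

```text
t: 7.47
tool_pos: [0.6739, -0.0413, 0.0838]
tool_rot: [-2.198, 0.055, 2.195]
contact_force: [-5.1, -0.7, 4.6]
opening: 0.0124
t 7.47 p [ 0.6739 -0.0413  0.0838] q [-0.1712  0.2906  1.6011 -0.0005  1.2484  1.449 ] F [-5.056  -0.7357  4.6422] open 0.0124
 toolx [ 0.0013 -0.0007 -1.    ] tooly [-0.0492 -0.9988  0.0007]
```

```bash
python3 -m handwheel '[0.3,0,0,0,0,0,0, 0.7,0,0,0,0,0,0, 0.7,0,0,0,0,0,0, 0.7,0,0,0,0,0,0, 0.7,0,0,0,0,0,0, 0.7,-0.02,0,0,0,0,0, 0.7,-0.05,0,0,0,0,0, 0.7,-0.08,0,0,0,0,0, 0.7,-0.12,0,0,0,0,0, 0.7,-0.15,0,0,0,0,0, 0.7,-0.15,0,0,0,0,0]'
python3 - <<'E'
from h import *
log()
im,d=ctrl.get_image('scene');cv2.imwrite('pics/p1s.png',cv2.resize(im[80:290,100:400],None,fx=2.5,fy=2.5));np.savez('pics/p1s.npz',im=im,d=d)
im,d=ctrl.get_image('top');cv2.imwrite('pics/p1t.png',cv2.resize(im[80:290,260:560],None,fx=2.5,fy=2.5));np.savez('pics/p1t.npz',im=im,d=d)
E
```

```text
t: 8.38
tool_pos: [0.6772, -0.0415, 0.2416]
tool_rot: [-2.214, 0.056, 2.181]
contact_force: [0.7, 0.4, 2.2]
opening: 0.0596
t 8.38 p [ 0.6772 -0.0415  0.2416] q [-0.1708  0.1611  1.4792  0.0001  1.4863  1.449 ] F [0.7099 0.423  2.2376] open 0.0596
 toolx [ 0.0148 -0.0025 -0.9999] tooly [-0.0491 -0.9988  0.0017]
```

View pics/p1s.png

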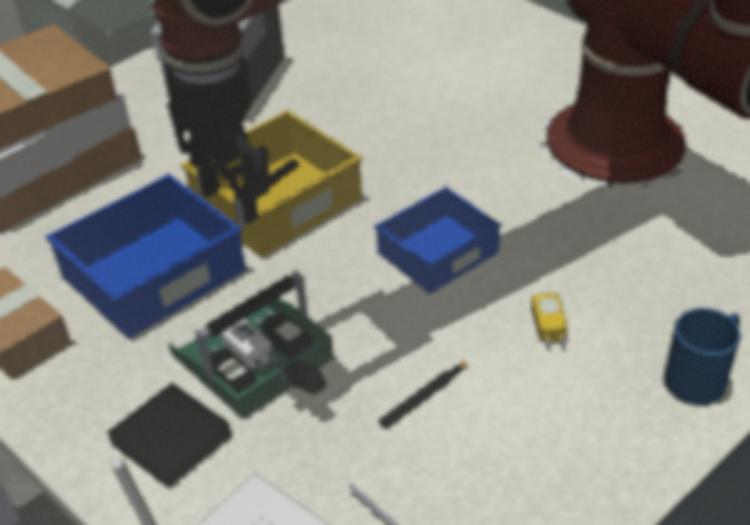

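View pics/p1t.png

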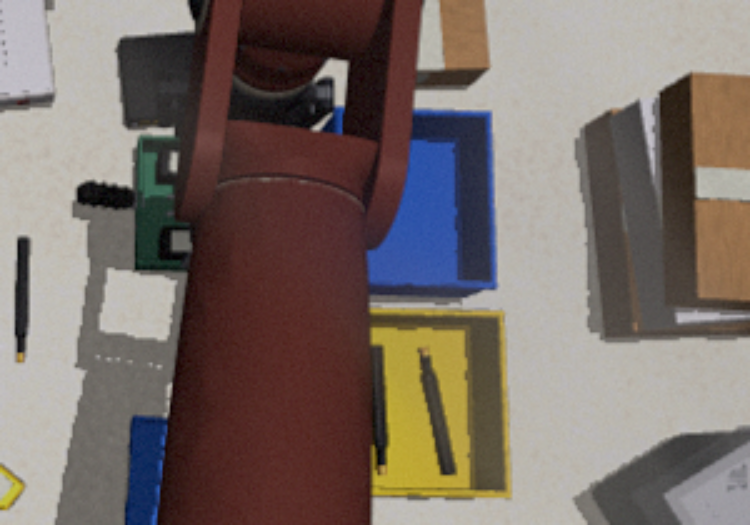

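```bash
cat >> h.py <<'E'
def Rm(q):
    return (Ro.from_euler('z',q[0])*Ro.from_euler('y',q[1]+q[2]-np.pi/2)*Ro.from_euler('x',q[3])*Ro.from_euler('y',q[4])*Ro.from_euler('x',q[5]+np.pi/2)).as_matrix()
E
python3 - <<'E'
from h import *
for n in('p1s','p1t'):
    cam='scene' if n[-1]=='s' else 'top'
    z=np.load(f'pics/{n}.npz');im,d=z['im'],z['d'];C=cloud(cam,d);X,Y,T=C[...,0],C[...,1],C[...,2]
    H,S,V=cv2.split(cv2.cvtColor(im,cv2.COLOR_BGR2HSV))
    def r(P):
        q=cv2.minAreaRect((P[:,:2]*1000).astype(np.float32));return np.round(q[0],1),np.round(q[1],1),round(q[2],1),len(P)
    m=(X>.57)&(X<.78)&(Y>-.09)&(Y<0)&(T>.1)&(T<.125);
    if m.sum()>20:print(n,'bar',r(C[m]))
    m=(X>.5)&(X<.8)&(Y>-.17)&(Y<.1)&(H>65)&(H<90)&(S>80)&(T<.06);print('green',r(C[m]),np.percentile(C[m],[1,99],axis=0))
    m=(X>.6)&(X<.74)&(Y>.035)&(Y<.1)&(T>.025)&(T<.09);P=C[m];print('tail',r(P),P.mean(0),P.min(0),P.max(0))
# arm fit
L=[eval(l) for l in open('log.txt')]
A=[];b=[]
d6=.25
for q,p,rv in L:
    R=Ro.from_rotvec(rv).as_matrix();print('rot err',np.degrees(Ro.from_matrix(R.T@Rm(q)).magnitude()).round(2),end=' ')
    w=Ro.from_euler('z',-q[0]).apply(np.array(p)-d6*R[:,0]);s=q[1]+q[2]
    A+= [[np.sin(q[1]),np.sin(s),0,0,1],[0,0,1,0,0],[np.cos(q[1]),np.cos(s),0,1,0]];b+=list(w)
x,res,rk,sv=np.linalg.lstsq(np.array(A),np.array(b),rcond=None);print('\nL1,L2,lat,h,r0',x,res,sv)
E
```

```text
p1s bar (array([671.6, -40.1]), array([ 17.6, 144.5]), 87.4, 253)
green (array([698. , -77.8]), array([178. , 102.1]), 48.0, 62) [[ 0.6024 -0.1286  0.0006]
 [ 0.742   0.0088  0.0426]]
tail (array([677. ,  59.2]), array([46.3, 21.4]), 86.0, 129) [0.6799 0.0603 0.0603] [0.6656 0.0353 0.0326] [0.6876 0.0817 0.0738]
green (array([669. ,   3.8]), array([143.9,  79.7]), 10.7, 528) [[ 0.6029 -0.0322 -0.0004]
 [ 0.7405  0.0163  0.0434]]
tail (array([676.4,  56.8]), array([21.5, 42.8]), 0.3, 158) [0.6745 0.0567 0.0614] [0.6657 0.0353 0.0335] [0.6872 0.0782 0.0745]
rot err 0.0 rot err 0.0 rot err 0.0 rot err 0.0 rot err 0.0 rot err 0.0 rot err 0.0 rot err 0.0 rot err 0.0 rot err 0.0 rot err 0.0 
L1,L2,lat,h,r0 [ 0.3704  0.6054  0.0742  0.1697 -0.0086] [0.0006] [4.7818 4.5823 3.3166 0.2794 0.2433]
```

```bash
cat > ik.py <<'E'
from h import *
from scipy.optimize import least_squares
L=[eval(l) for l in open('log.txt')]
def fk(q,x):
    L1,L2,lat,h,d6=x;R=Rm(q);s=q[1]+q[2]
    return Ro.from_euler('z',q[0]).apply([L1*np.sin(q[1])+L2*np.sin(s),lat,h+L1*np.cos(q[1])+L2*np.cos(s)])+d6*R[:,0],R
def fit(fixd=None):
    f=lambda x:np.concatenate([fk(q,np.append(x,fixd) if fixd else x)[0]-p for q,p,_ in L])
    r=least_squares(f,[.4,.55,.074,.2]+([] if fixd else [.25]));print('arm',r.x,np.abs(r.fun).max());return np.append(r.x,fixd) if fixd else r.x
lo=np.array([-3.01,-1.01,.06,-1.02,.09,-3.14]);hi=np.array([3.01,2.22,2.58,4.17,2.62,3.14])
def ik(p,R,x,q0):
    def f(q):
        P,Q=fk(q,x);return np.concatenate([(P-p)*5,Ro.from_matrix(R.T@Q).as_rotvec()])
    r=least_squares(f,np.clip(q0,lo+.01,hi-.01),bounds=(lo,hi));return r.x,np.abs(r.fun).max()
SX=np.array([-.0505,-.9987,0.]);SY=np.array([.9987,-.0505,0.]);Z=np.array([0,0,1.])
def scoopR(th):  # nose-down th deg
    t=np.radians(th);X=SX*np.cos(t)-Z*np.sin(t);return np.stack([X,SY,np.cross(X,SY)],1)
def tailpose(lip,th,al,gp=.019):
    """TCP pose, tool dir tilted al deg forward from straight down at level scoop"""
    R=scoopR(th);a=np.radians(al);xd=R@np.array([np.sin(a),0,-np.cos(a)])
    tail=np.array(lip)+R@np.array([-.1795,0,.045]);return tail+gp*xd,Rtool(xd,SY)
E
python3 - <<'E'
from ik import *
x=fit(.25)
o=ctrl.get_obs();q0=o['q']
for al in(30,45):
  q=q0.copy()
  for lip,th in(([.668,-.131,.05],0),([.668,-.131,.003],0),([.668,-.131,.11],0),([.662,-.235,.11],0),([.662,-.235,.095],25),([.662,-.235,.095],45),([.662,-.235,.095],55)):
    p,R=tailpose(lip,th,al);q,e=ik(p,R,x,q);print(al,lip,th,p,q,round(e,4))
E
```

```text
arm [0.369  0.5968 0.0742 0.1693] 0.015857689398444674
30 [0.668, -0.131, 0.05] 0 [0.6766 0.0388 0.0785] [ 0.1293  0.3938  1.5455 -0.5297  1.3403  0.3399] 0.0
30 [0.668, -0.131, 0.003] 0 [0.6766 0.0388 0.0315] [ 0.1293  0.4439  1.5673 -0.5396  1.2783  0.3779] 0.0
30 [0.668, -0.131, 0.11] 0 [0.6766 0.0388 0.1385] [ 0.1293  0.3423  1.503  -0.5207  1.4216  0.292 ] 0.0
30 [0.662, -0.235, 0.11] 0 [ 0.6706 -0.0652  0.1385] [-0.0216  0.2828  1.5743 -0.5394  1.338   0.1707] 0.0
30 [0.662, -0.235, 0.095] 25 [ 0.6692 -0.0932  0.1927] [-0.2164  0.2176  1.5008 -0.0872  1.4093 -0.1525] 0.0
30 [0.662, -0.235, 0.095] 45 [ 0.6671 -0.1351  0.2354] [-0.3995  0.2588  1.3943  0.2457  1.5796 -0.3581] 0.0
30 [0.662, -0.235, 0.095] 55 [ 0.6657 -0.161   0.2506] [-0.4879  0.3114  1.332   0.3955  1.6838 -0.4293] 0.0
45 [0.668, -0.131, 0.05] 0 [0.6764 0.0348 0.0816] [ 0.1956  0.4694  1.5152 -0.7634  1.4438  0.4619] 0.0
45 [0.668, -0.131, 0.003] 0 [0.6764 0.0348 0.0346] [ 0.1956  0.5248  1.5292 -0.7708  1.3939  0.5106] 0.0
45 [0.668, -0.131, 0.11] 0 [0.6764 0.0348 0.1416] [ 0.1956  0.4108  1.4827 -0.7575  1.51    0.3988] 0.0
45 [0.662, -0.235, 0.11] 0 [ 0.6704 -0.0692  0.1416] [ 0.0487  0.3348  1.5767 -0.7953  1.3997  0.3118] 0.0
45 [0.662, -0.235, 0.095] 25 [ 0.6689 -0.098   0.1938] [-0.1291  0.2213  1.5187 -0.3543  1.385  -0.0154] 0.0
45 [0.662, -0.235, 0.095] 45 [ 0.6668 -0.14    0.2347] [-0.3161  0.2245  1.4205 -0.      1.4966 -0.2656] 0.0
45 [0.662, -0.235, 0.095] 55 [ 0.6655 -0.1657  0.2491] [-0.4122  0.2618  1.3599  0.1631  1.5821 -0.3649] 0.0
```

Run:
```python
from ik import *
p,R=tailpose([.668,-.131,.003],0,40)
pre=p-.12*R[:,0];print(p,pre,R);print(rel(pre,R))
```

```text
[0.6764 0.0361 0.0334] [0.6803 0.1131 0.1254] [[-0.0325  0.9987 -0.0387]
 [-0.642  -0.0505 -0.7651]
 [-0.766   0.      0.6428]]
(array([ 0.1087, -0.1543,  0.0022]), array([-86.0169, -31.5007,  31.0561]))
```

```bash
python3 -m handwheel '[0.6,0.02,-0.154,0.002,-86,-31.5,31, 0.6,0.02,-0.154,0.002,-86,-31.5,31, 0.6,0.02,-0.154,0.002,-86,-31.5,31, 0.6,0.02,-0.154,0.002,-86,-31.5,31, 0.6,0.02,-0.154,0.002,-86,-31.5,31, 0.6,0.04,-0.154,0.002,-86,-31.5,31, 0.6,0.06,-0.154,0.002,-86,-31.5,31, 0.6,0.08,-0.154,0.002,-86,-31.5,31, 0.6,0.1,-0.154,0.002,-86,-31.5,31, 0.6,0.108,-0.154,0.002,-86,-31.5,31, 0.6,0.108,-0.154,0.002,-86,-31.5,31, 0.6,0.108,-0.154,0.002,-86,-31.5,31]'
python3 - <<'E'
from ik import *
log()
p,R=tailpose([.668,-.131,.003],0,40)
print(rel(p,R))
E
```

```text
t: 9.48
tool_pos: [0.677, 0.1126, 0.1191]
tool_rot: [0.851, 0.629, -1.619]
contact_force: [0.0, 0.2, 0.7]
opening: 0.0508
t 9.48 p [0.677  0.1126 0.1191] q [ 0.2772  0.4823  1.3896 -0.5715  1.5716  0.5937] F [0.0113 0.1943 0.6945] open 0.0508
 toolx [-0.0926 -0.5887 -0.803 ] tooly [ 0.9764 -0.2117  0.0426]
(array([0.1139, 0.0121, 0.0089]), array([-8.8438, -3.2825,  3.8699]))
```

```bash
python3 -m handwheel '[0.6,0,0,0,-8.8,-3.2,3.8, 0.6,0,0,0,-8.8,-3.2,3.8, 0.6,0,0,0,-8.8,-3.2,3.8, 0.6,0,0,0,-8.8,-3.2,3.8]'
python3 - <<'E'
from ik import *
log()
p,R=tailpose([.668,-.131,.003],0,40)
print(rel(p,R))
for n in('top','scene'):
    im,d=ctrl.get_image(n);u,v=map(int,proj(n,[.68,.08,.06]));cv2.imwrite('pics/t1'+n+'.png',cv2.resize(im[v-60:v+60,u-80:u+80],None,fx=4,fy=4,interpolation=cv2.INTER_CUBIC))
E
```

```text
t: 9.82
tool_pos: [0.6775, 0.1129, 0.1212]
tool_rot: [0.714, 0.666, -1.511]
contact_force: [0.5, -1.2, 1.0]
opening: 0.0514
t 9.82 p [0.6775 0.1129 0.1212] q [ 0.3016  0.4701  1.4193 -0.6434  1.54    0.4787] F [ 0.486  -1.1885  0.9597] open 0.0514
 toolx [-0.0332 -0.6383 -0.7691] tooly [ 0.9983 -0.0583  0.0053]
(array([0.1166, 0.0029, 0.003 ]), array([-0.5357, -0.2718,  0.0545]))
```

View pics/t1scene.png

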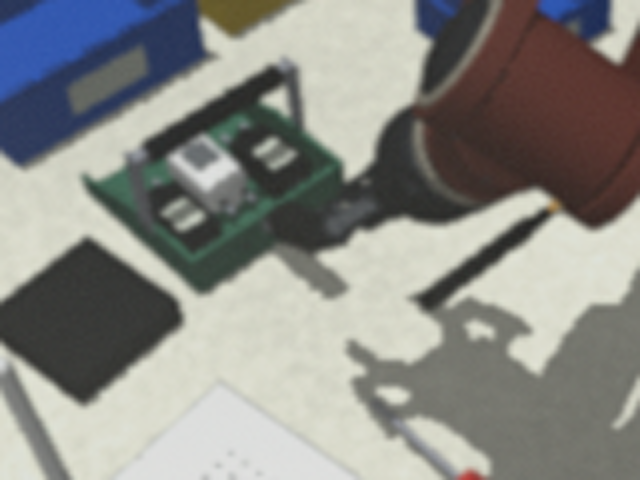

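View pics/t1top.png

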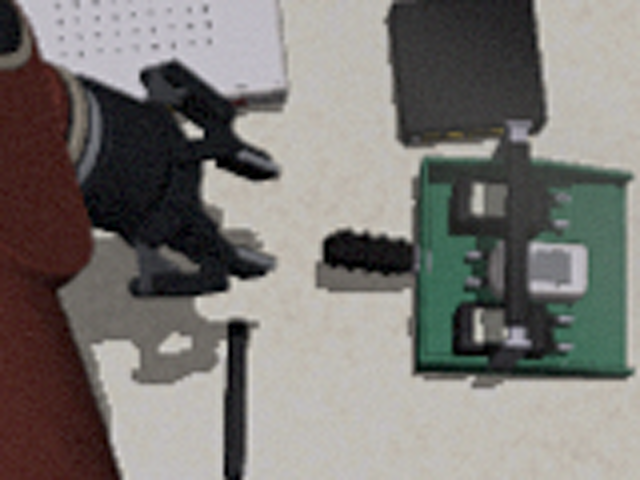

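Run:
```python
from ik import *
for cam in('top','scene'):
    im,d=ctrl.get_image(cam);C=cloud(cam,d);X,Y,T=C[...,0],C[...,1],C[...,2]
    H,S,V=cv2.split(cv2.cvtColor(im,cv2.COLOR_BGR2HSV))
    def r(P):
        q=cv2.minAreaRect((P[:,:2]*1000).astype(np.float32));return np.round(q[0],1),np.round(q[1],1),round(q[2],1),len(P)
    m=(X>.57)&(X<.78)&(Y>-.09)&(Y<0)&(T>.1)&(T<.125);print('bar',r(C[m]))
    m=(X>.5)&(X<.8)&(Y>-.17)&(Y<.1)&(H>65)&(H<90)&(S>80)&(T<.06);print('green',r(C[m]),np.percentile(C[m],[1,99],axis=0))
    m=(X>.6)&(X<.74)&(Y>.035)&(Y<.078)&(T>.025)&(T<.09)&(V<70);P=C[m];print('tail',r(P),P.mean(0),P.min(0),P.max(0))
```

```text
bar (array([672.5, -40.9]), array([ 15. , 144.3]), 87.7, 325)
green (array([670.6, -28.4]), array([201.4, 138.5]), 86.5, 866) [[ 0.5994 -0.1252 -0.001 ]
 [ 0.7376  0.016   0.0443]]
tail (array([675.8,  56.6]), array([43. , 19.4]), 88.0, 140) [0.6733 0.0561 0.0609] [0.6654 0.0355 0.0351] [0.6854 0.078  0.0745]
bar (array([671.5, -40.4]), array([ 20.3, 145.2]), 88.6, 253)
green (array([675.1, -55.3]), array([140.2, 134. ]), 86.6, 80) [[ 0.6067 -0.1279  0.001 ]
 [ 0.7391  0.0154  0.0445]]
tail (array([679.6,  55.5]), array([41.5, 19.9]), 78.3, 68) [0.6827 0.053  0.0584] [0.6669 0.035  0.0379] [0.6884 0.0756 0.0716]
```

```bash
python3 -m handwheel '[0.6,0.025,0.003,0.003,-0.5,-0.3,0, 0.6,0.05,0.003,0.003,-0.5,-0.3,0, 0.6,0.075,0.003,0.003,-0.5,-0.3,0, 0.6,0.095,0.003,0.003,-0.5,-0.3,0, 0.6,0.11,0.003,0.003,-0.5,-0.3,0, 0.6,0.117,0.003,0.003,-0.5,-0.3,0, 0.6,0.117,0.003,0.003,-0.5,-0.3,0, 0.6,0.117,0.003,0.003,-0.5,-0.3,0]'
python3 - <<'E'
from ik import *
log()
p,R=tailpose([.668,-.131,.003],0,40)
print(rel(p,R))
for n in('top','scene'):
    im,d=ctrl.get_image(n);u,v=map(int,proj(n,[.68,.05,.06]));cv2.imwrite('pics/t2'+n+'.png',cv2.resize(im[v-60:v+60,u-80:u+80],None,fx=4,fy=4,interpolation=cv2.INTER_CUBIC))
E
```

```text
t: 10.68
tool_pos: [0.6786, 0.0359, 0.036]
tool_rot: [0.706, 0.666, -1.507]
contact_force: [-0.9, 0.7, -0.4]
opening: 0.0516
t 10.68 p [0.6786 0.0359 0.036 ] q [ 0.2004  0.5224  1.51   -0.6891  1.369   0.4877] F [-0.9146  0.7036 -0.3876] open 0.0516
 toolx [-0.0302 -0.6418 -0.7663] tooly [ 0.9987 -0.0513  0.0036]
(array([ 0.002 , -0.0022, -0.0017]), array([-0.1701, -0.0244, -0.1292]))
```

View pics/t2scene.png

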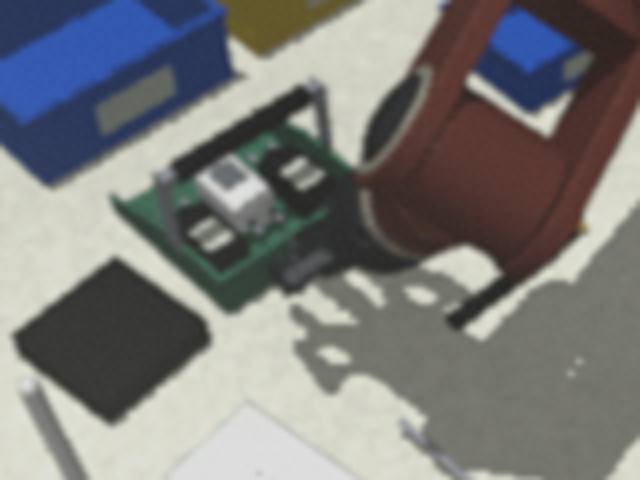

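View pics/t2top.png

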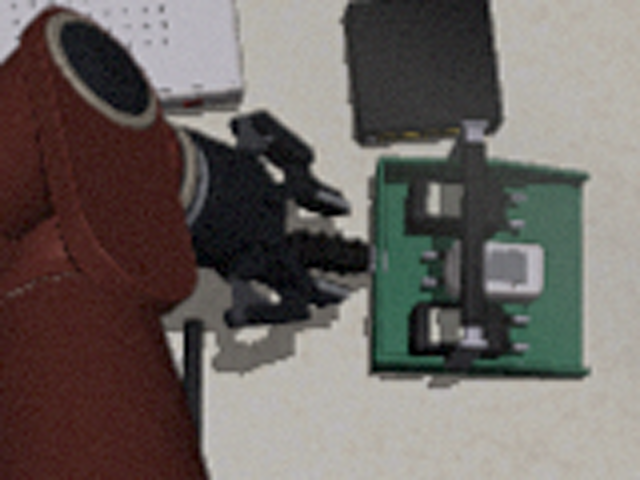

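The top view shows the tail at (330,250) between the fingers at (325,200) and (320,290). I close at full force.

```bash
python3 -m handwheel '[0,0,-0.002,0,0,0,0, 0,0,-0.002,0,0,0,0, 0,0,-0.002,0,0,0,0, 0,0,-0.002,0,0,0,0, 0,0,-0.002,0,0,0,0, 0,0,-0.002,0,0,0,0, 0,0,-0.002,0,0,0,0, 0,0,-0.002,0,0,0,0]' 120
python3 - <<'E'
from ik import *
log();im,d=ctrl.get_image('top');u,v=map(int,proj('top',[.68,.05,.06]));cv2.imwrite('pics/t3.png',cv2.resize(im[v-60:v+60,u-80:u+80],None,fx=4,fy=4,interpolation=cv2.INTER_CUBIC))
p,R=tailpose([.668,-.131,.003],0,40)
pL,RL=tailpose([.668,-.131,.1],0,40)
print(p,pL);print(rel(pL,R))
E
```

```text
t: 11.45
tool_pos: [0.6765, 0.0367, 0.0365]
tool_rot: [0.706, 0.666, -1.506]
contact_force: [-2.3, 4.9, 5.5]
opening: 0.0185
t 11.45 p [0.6765 0.0367 0.0365] q [ 0.2021  0.518   1.5153 -0.6886  1.369   0.4891] F [-2.2586  4.8804  5.5151] open 0.0185
 toolx [-0.03   -0.6417 -0.7664] tooly [ 0.9987 -0.0509  0.0036]
[0.6764 0.0361 0.0334] [0.6764 0.0361 0.1304]
(array([-0.0716,  0.0004,  0.0609]), array([-0.1485, -0.0302, -0.1404]))
```

View pics/t3.png

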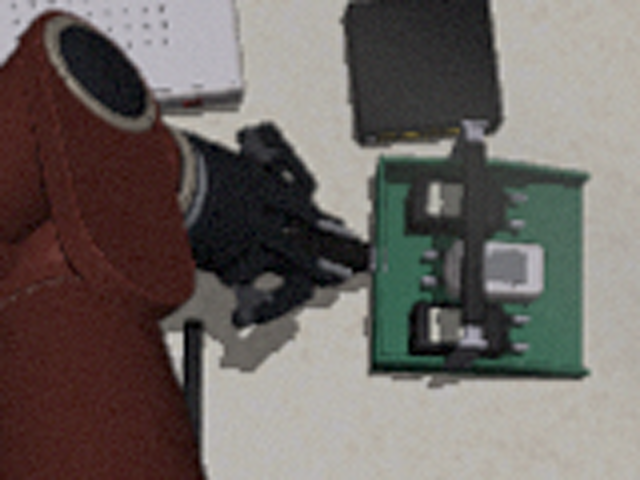

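```bash
python3 -m handwheel '[0,-0.003,0,0.0025,0,-1,0, 0,-0.006,0,0.005,0,-2,0, 0,-0.01,0,0.0085,0,-3,0, 0,-0.015,0,0.0125,0,-4,0, 0,-0.02,0,0.017,0,-4,0, 0,-0.023,0,0.0193,0,-4,0, 0,-0.023,0,0.0193,0,-4,0]'
python3 - <<'E'
from ik import *
log();im,d=ctrl.get_image('scene');u,v=map(int,proj('scene',[.68,.0,.06]));cv2.imwrite('pics/t4.png',cv2.resize(im[v-60:v+60,u-80:u+80],None,fx=4,fy=4,interpolation=cv2.INTER_CUBIC))
C=cloud('scene',d);X,Y,T=C[...,0],C[...,1],C[...,2];m=(X>.57)&(X<.78)&(Y>-.12)&(Y<.03)&(T>.1)&(T<.2);P=C[m];print(np.median(P,0),P.max(0),P.min(0))
E
```

```text
t: 12.08
tool_pos: [0.677, 0.0361, 0.0671]
tool_rot: [0.652, 0.612, -1.523]
contact_force: [1.2, -0.2, -4.8]
opening: 0.0184
t 12.08 p [0.677  0.0361 0.0671] q [ 0.2208  0.5047  1.4995 -0.7424  1.4338  0.4942] F [ 1.2049 -0.1911 -4.7876] open 0.0184
 toolx [-0.0315 -0.6934 -0.7198] tooly [ 0.9987 -0.0508  0.0052]
[ 0.6787 -0.0347  0.1413] [ 0.7451 -0.0259  0.1484] [ 0.5999 -0.0524  0.1   ]
```

View pics/t4.png

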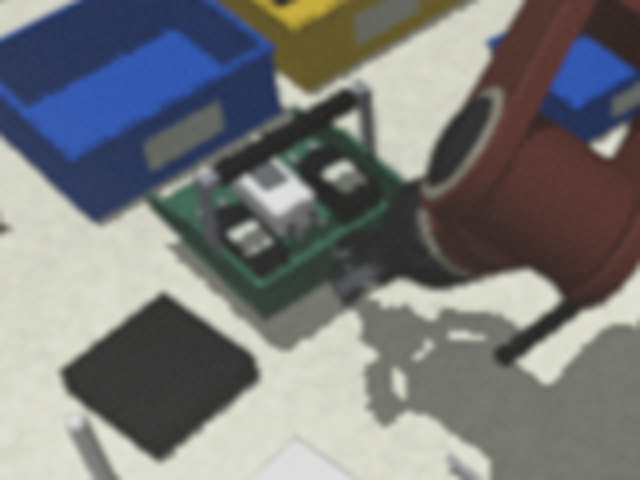

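```bash
cat > seq.py <<'E'
from ik import *
import sys
def show(targets):
    for lip,th in targets:
        p,R=tailpose(lip,th,40,.0165);s,r=rel(p,R);print(lip,th,'->',p,'shift',s,'rot',r.round(2))
E
python3 - <<'E'
from seq import *
show([([.667,-.131,.115],-3),([.665,-.235,.112],-1)])
E
```

```text
[0.667, -0.131, 0.115] -3 -> [0.6756 0.0391 0.1385] shift [-0.0539 -0.001   0.0478] rot [-0.2   0.95 -0.18]
[0.665, -0.235, 0.112] -1 -> [ 0.6736 -0.0658  0.1414] shift [0.0168 0.0023 0.1253] rot [-0.2   2.95 -0.18]
```

```bash
python3 -m handwheel '[0,-0.006,0,0.005,0,0,0, 0,-0.015,0,0.013,0,0,0, 0,-0.025,0,0.022,0,0.5,0, 0,-0.036,0,0.032,0,1,0, 0,-0.047,0,0.042,0,1,0, 0,-0.052,0,0.046,0,1,0, 0,-0.054,0,0.048,0,1,0, 0,-0.05,0,0.052,0,1,0, 0,-0.042,0,0.061,0,1,0, 0,-0.031,0,0.073,0,1.5,0, 0,-0.019,0.001,0.086,0,2,0, 0,-0.007,0.001,0.099,0,2.5,0]'
python3 - <<'E'
from seq import *
log();show([([.665,-.235,.112],-1)])
E
```

```text
t: 13.13
tool_pos: [0.6725, -0.0326, 0.1378]
tool_rot: [0.683, 0.648, -1.515]
contact_force: [0.3, -0.3, -4.8]
opening: 0.0184
t 13.13 p [ 0.6725 -0.0326  0.1378] q [ 0.1134  0.3591  1.5451 -0.7214  1.4279  0.3433] F [ 0.2739 -0.3008 -4.7612] open 0.0184
 toolx [-0.0341 -0.6618 -0.7489] tooly [ 0.9987 -0.0515  0.0001]
[0.665, -0.235, 0.112] -1 -> [ 0.6736 -0.0658  0.1414] shift [0.0192 0.0028 0.0271] rot [-0.05  0.5   0.04]
```

```bash
python3 -m handwheel '[0,0.007,0.001,0.01,0,0.5,0, 0,0.013,0.002,0.018,0,0.5,0, 0,0.017,0.003,0.024,0,0.5,0, 0,0.019,0.003,0.027,0,0.5,0, 0,0.019,0.003,0.027,0,0.5,0, 0,0.019,0.003,0.027,0,0.5,0]'
python3 - <<'E'
from seq import *
log();show([([.665,-.235,.112],0),([.665,-.235,.106],10),([.665,-.235,.1],20),([.665,-.235,.096],28),([.665,-.235,.094],36),([.665,-.235,.094],44),([.665,-.235,.094],52)])
for n in('top','scene'):
    im,d=ctrl.get_image(n);u,v=map(int,proj(n,[.67,-.17,.1]));v=max(v,75);cv2.imwrite('pics/b1'+n+'.png',cv2.resize(im[v-75:v+75,u-100:u+100],None,fx=3.5,fy=3.5,interpolation=cv2.INTER_CUBIC))
E
```

```text
t: 13.63
tool_pos: [0.6748, -0.0629, 0.1427]
tool_rot: [0.691, 0.653, -1.511]
contact_force: [0.4, 0.2, -5.4]
opening: 0.0184
t 13.63 p [ 0.6748 -0.0629  0.1427] q [ 0.0668  0.3418  1.555  -0.7222  1.3992  0.3045] F [ 0.4163  0.1866 -5.3746] open 0.0184
 toolx [-0.0314 -0.6549 -0.7551] tooly [ 0.9987 -0.0508  0.0025]
[0.665, -0.235, 0.112] 0 -> [ 0.6735 -0.0663  0.1444] shift [ 0.001  -0.0011  0.0037] rot [-0.11  0.97 -0.1 ]
[0.665, -0.235, 0.106] 10 -> [ 0.6731 -0.0745  0.1672] shift [-0.0109 -0.001   0.0248] rot [-0.1  10.97 -0.11]
[0.665, -0.235, 0.1] 20 -> [ 0.6725 -0.0876  0.1882] shift [-0.0181 -0.001   0.0484] rot [-0.09 20.97 -0.12]
[0.665, -0.235, 0.096] 28 -> [ 0.6718 -0.1012  0.2039] shift [-0.021  -0.0009  0.0691] rot [-0.08 28.97 -0.12]
[0.665, -0.235, 0.094] 36 -> [ 0.6709 -0.1175  0.2195] shift [-0.0221 -0.0009  0.0916] rot [-0.07 36.97 -0.13]
[0.665, -0.235, 0.094] 44 -> [ 0.67   -0.1361  0.2346] shift [-0.0213 -0.0008  0.1156] rot [-0.06 44.97 -0.14]
[0.665, -0.235, 0.094] 52 -> [ 0.669  -0.1566  0.247 ] shift [-0.0172 -0.0008  0.1392] rot [-0.05 52.97 -0.14]
```

View pics/b1scene.png

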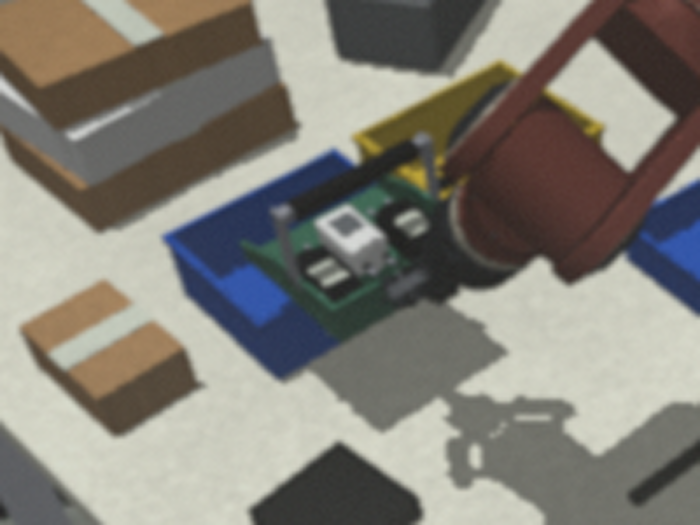

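View pics/b1top.png

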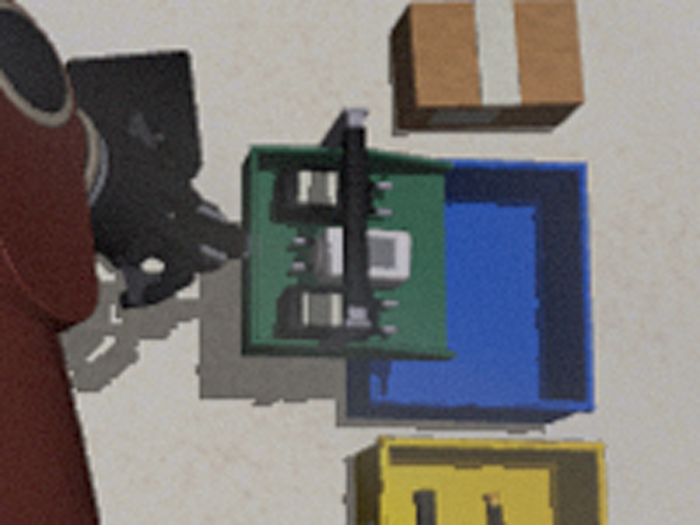

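Run:
```python
from h import *
for cam in('top','scene'):
    im,d=ctrl.get_image(cam);C=cloud(cam,d);X,Y,T=C[...,0],C[...,1],C[...,2]
    H,S,V=cv2.split(cv2.cvtColor(im,cv2.COLOR_BGR2HSV))
    g=(X>.5)&(X<.8)&(Y>-.3)&(Y<.02)&(H>65)&(H<90)&(S>80)&(T>.08)&(T<.17);P=C[g];print(cam,len(P),np.percentile(P,[.5,99.5],axis=0))
    f=g&(Y<-.2);print(' front',C[f].min(0),C[f].max(0),np.median(C[f],0))
    b=(X>.5)&(X<.8)&(Y>-.37)&(Y<-.17)&(T>.068)&(T<.084)&(H>105)&(H<130)&(S>130);print(' bin',np.percentile(C[b],[.5,99.5],axis=0))
```

```text
top 990 [[ 0.6029 -0.2326  0.1067]
 [ 0.7406 -0.0845  0.1497]]
 front [ 0.5969 -0.2341  0.1057] [ 0.7358 -0.2001  0.1385] [ 0.6746 -0.216   0.1115]
 bin [[ 0.5669 -0.3526  0.0693]
 [ 0.7543 -0.1855  0.0793]]
scene 126 [[ 0.599  -0.2334  0.1086]
 [ 0.7428 -0.087   0.1512]]
 front [ 0.598  -0.2335  0.1085] [ 0.737  -0.2     0.1402] [ 0.6778 -0.22    0.1122]
 bin [[ 0.5695 -0.3521  0.0682]
 [ 0.7596 -0.1899  0.0797]]
```

```bash
python3 -m handwheel '[0,-0.003,-0.001,0.01,0,4,0, 0,-0.007,-0.001,0.017,0,7.5,0, 0,-0.011,-0.001,0.025,0,11,0, 0,-0.0137,-0.001,0.033,0,14.5,0, 0,-0.0163,-0.001,0.041,0,18,0, 0,-0.018,-0.001,0.0485,0,21,0, 0,-0.019,-0.001,0.055,0,23.5,0, 0,-0.02,-0.001,0.062,0,26,0, 0,-0.0205,-0.001,0.066,0,27.5,0, 0,-0.021,-0.001,0.069,0,29,0, 0,-0.021,-0.001,0.069,0,29,0]'
python3 - <<'E'
from seq import *
log();show([([.665,-.235,.096],28),([.665,-.235,.094],36),([.665,-.235,.094],44),([.665,-.235,.094],52)])
for n in('top','scene'):
    im,d=ctrl.get_image(n);u,v=map(int,proj(n,[.67,-.17,.1]));v=max(v,75);cv2.imwrite('pics/b2'+n+'.png',cv2.resize(im[v-75:v+75,u-100:u+100],None,fx=3.5,fy=3.5,interpolation=cv2.INTER_CUBIC))
    C=cloud(n,d);X,Y,T=C[...,0],C[...,1],C[...,2]
    H,S,V=cv2.split(cv2.cvtColor(im,cv2.COLOR_BGR2HSV))
    g=(X>.5)&(X<.8)&(Y>-.3)&(Y<.02)&(H>65)&(H<90)&(S>80)&(T>.07)&(T<.25);f=g&(Y<-.2);print(' front',np.percentile(C[f],[1,99],axis=0))
E
```

```text
t: 14.75
tool_pos: [0.6717, -0.1028, 0.2052]
tool_rot: [1.088, 1.029, -1.341]
contact_force: [-0.2, 0.2, -5.5]
opening: 0.0184
t 14.75 p [ 0.6717 -0.1028  0.2052] q [-0.1758  0.1891  1.519  -0.2117  1.4076 -0.0916] F [-0.1687  0.1805 -5.4839] open 0.0184
 toolx [-0.0078 -0.2092 -0.9778] tooly [ 0.9986 -0.052   0.0031]
[0.665, -0.235, 0.096] 28 -> [ 0.6718 -0.1012  0.2039] shift [ 0.001   0.     -0.0018] rot [-0.12  0.08 -0.16]
[0.665, -0.235, 0.094] 36 -> [ 0.6709 -0.1175  0.2195] shift [-0.0109  0.0001  0.0174] rot [-0.11  8.08 -0.17]
[0.665, -0.235, 0.094] 44 -> [ 0.67   -0.1361  0.2346] shift [-0.0218  0.0002  0.0388] rot [-0.1  16.08 -0.17]
[0.665, -0.235, 0.094] 52 -> [ 0.669  -0.1566  0.247 ] shift [-0.0296  0.0002  0.0615] rot [-0.09 24.08 -0.18]
 front [[ 0.5991 -0.239   0.0937]
 [ 0.7331 -0.2074  0.1447]]Traceback (most recent call last):
  File "<stdin>", line 7, in <module>
    return _quantile_unchecked(
        a, q, axis, out, overwrite_input, method, keepdims, weights)
    return _ureduce(a,
                    func=_quantile_ureduce_func,
    ...<5 lines>...
                    overwrite_input=overwrite_input,
                    method=method)
    r = func(a, **kwargs)
    result = _quantile(arr,
                       quantiles=q,
    ...<2 lines>...
                       out=out,
                       weights=wgt)
    slices_having_nans = np.isnan(arr[-1, ...])
                                  ~~~^^^^^^^^^
IndexError: index -1 is out of bounds for axis 0 with size 0
```

View pics/b2scene.png

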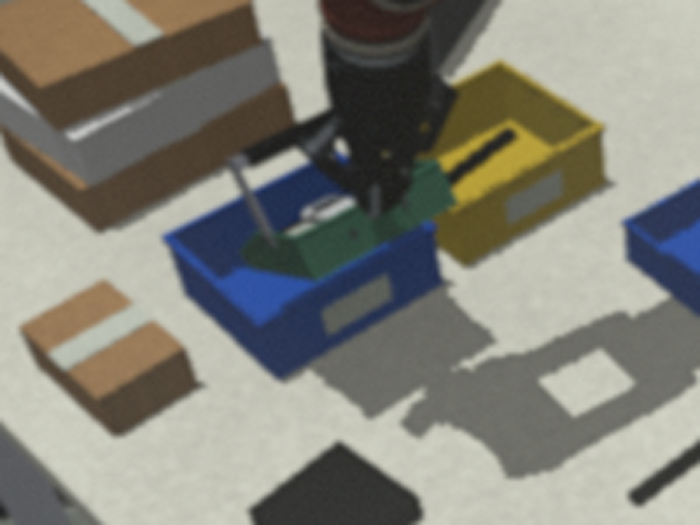

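View pics/b2top.png

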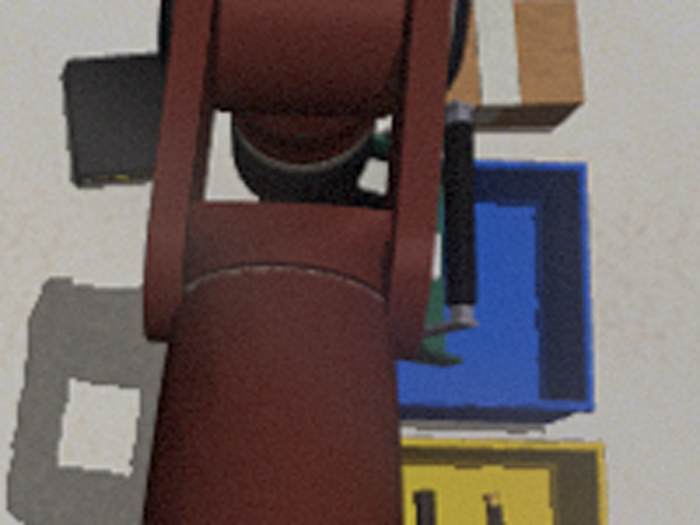

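Run:
```python
from seq import *
show([([.665,-.235,.09],32),([.665,-.235,.086],36),([.665,-.235,.084],40)])
```

```text
[0.665, -0.235, 0.09] 32 -> [ 0.6714 -0.1091  0.2069] shift [-0.0014  0.0003  0.008 ] rot [-0.04  4.06 -0.1 ]
[0.665, -0.235, 0.086] 36 -> [ 0.6709 -0.1175  0.2115] shift [-0.004   0.0004  0.0173] rot [-0.04  8.06 -0.1 ]
[0.665, -0.235, 0.084] 40 -> [ 0.6705 -0.1266  0.2174] shift [-0.0079  0.0004  0.0273] rot [-0.03 12.06 -0.1 ]
```

```bash
python3 -m handwheel '[0,-0.0007,0,0.004,0,2,0, 0,-0.0014,0,0.008,0,4,0, 0,-0.0025,0,0.0125,0,6,0, 0,-0.004,0,0.0173,0,8,0, 0,-0.004,0,0.0173,0,8,0, 0,-0.004,0,0.0173,0,8,0]'
python3 - <<'E'
from seq import *
log();show([([.665,-.235,.084],40),([.665,-.235,.084],45),([.665,-.235,.084],50)])
im,d=ctrl.get_image('scene');u,v=map(int,proj('scene',[.67,-.2,.1]));cv2.imwrite('pics/b3.png',cv2.resize(im[v-60:v+60,u-80:u+80],None,fx=4,fy=4,interpolation=cv2.INTER_CUBIC))
E
```

```text
t: 15.35
tool_pos: [0.6706, -0.1174, 0.2112]
tool_rot: [1.194, 1.132, -1.279]
contact_force: [-0.6, 0.1, -4.8]
opening: 0.0187
t 15.35 p [ 0.6706 -0.1174  0.2112] q [-0.2541  0.1882  1.5007 -0.0697  1.4369 -0.1942] F [-0.6044  0.1391 -4.8315] open 0.0187
 toolx [-0.0019 -0.0708 -0.9975] tooly [ 0.9987 -0.051   0.0018]
[0.665, -0.235, 0.084] 40 -> [ 0.6705 -0.1266  0.2174] shift [-0.0055  0.0003  0.0095] rot [-0.03  4.06 -0.1 ]
[0.665, -0.235, 0.084] 45 -> [ 0.6699 -0.1386  0.2263] shift [-0.0136  0.0004  0.0222] rot [-0.03  9.06 -0.1 ]
[0.665, -0.235, 0.084] 50 -> [ 0.6692 -0.1513  0.2342] shift [-0.0206  0.0004  0.0355] rot [-0.03 14.06 -0.1 ]
```

View pics/b3.png

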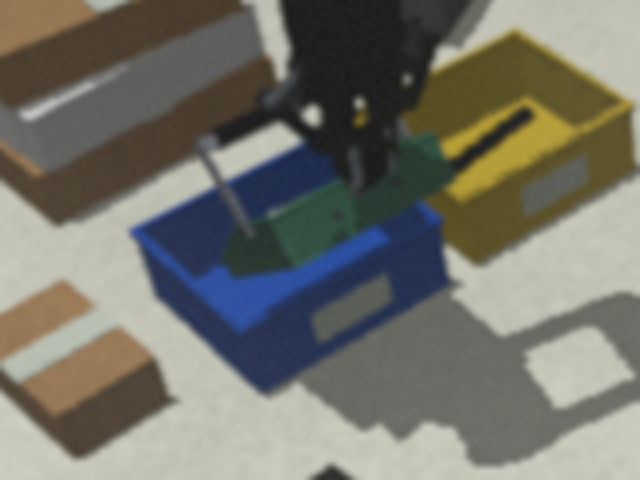

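```bash
python3 -m handwheel '[0,-0.0014,0,0.0024,0,1,0, 0,-0.0028,0,0.0048,0,2,0, 0,-0.004,0,0.007,0,3,0, 0,-0.0055,0,0.0095,0,4,0, 0,-0.0055,0,0.0095,0,4,0, 0,-0.0055,0,0.0095,0,4,0, 0,-0.0055,0,0.0095,0,4,0]'
python3 - <<'E'
from seq import *
log();show([([.665,-.235,.084],45),([.665,-.235,.084],50)])
im,d=ctrl.get_image('scene');u,v=map(int,proj('scene',[.67,-.2,.1]));cv2.imwrite('pics/b4.png',cv2.resize(im[v-60:v+60,u-80:u+80],None,fx=4,fy=4,interpolation=cv2.INTER_CUBIC))
E
```

```text
t: 15.98
tool_pos: [0.6704, -0.1268, 0.2178]
tool_rot: [1.248, 1.182, -1.245]
contact_force: [0.9, 0.8, -1.7]
opening: 0.0187
t 15.98 p [ 0.6704 -0.1268  0.2178] q [-0.2963  0.191   1.4852  0.0008  1.4626 -0.2451] F [ 0.921   0.8386 -1.701 ] open 0.0187
 toolx [ 0.0029 -0.     -1.    ] tooly [ 0.9987 -0.0513  0.0029]
[0.665, -0.235, 0.084] 45 -> [ 0.6699 -0.1386  0.2263] shift [-0.0085  0.0001  0.0117] rot [-0.04  4.99 -0.17]
[0.665, -0.235, 0.084] 50 -> [ 0.6692 -0.1513  0.2342] shift [-0.0164  0.0002  0.0245] rot [-0.03  9.99 -0.17]
```

View pics/b4.png

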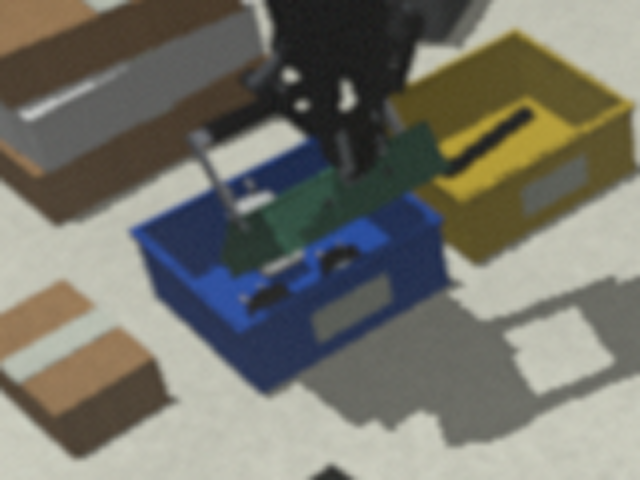

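```bash
python3 -m handwheel '[0,-0.003,0,0.003,0,1.5,0, 0,-0.006,0,0.007,0,3,0, 0,-0.0085,0,0.0117,0,5,0, 0,-0.014,0,0.0117,0,5,0, 0,-0.02,0,0.0117,0,5,0, 0,-0.026,0,0.0117,0,5,0, 0,-0.026,0,0.0117,0,5,0]'
python3 - <<'E'
from seq import *
log()
im,d=ctrl.get_image('scene');u,v=map(int,proj('scene',[.67,-.2,.1]));cv2.imwrite('pics/b5.png',cv2.resize(im[v-60:v+60,u-80:u+80],None,fx=4,fy=4,interpolation=cv2.INTER_CUBIC))
E
```

```text
t: 16.62
tool_pos: [0.6706, -0.138, 0.2461]
tool_rot: [1.314, 1.242, -1.198]
contact_force: [0.3, -0.8, -1.1]
opening: 0.0186
t 16.62 p [ 0.6706 -0.138   0.2461] q [-0.3461  0.1887  1.4423  0.0843  1.5302 -0.3003] F [ 0.28   -0.7714 -1.1265] open 0.0186
 toolx [ 0.0103  0.0857 -0.9963] tooly [ 0.9987 -0.0503  0.006 ]
```

View pics/b5.png

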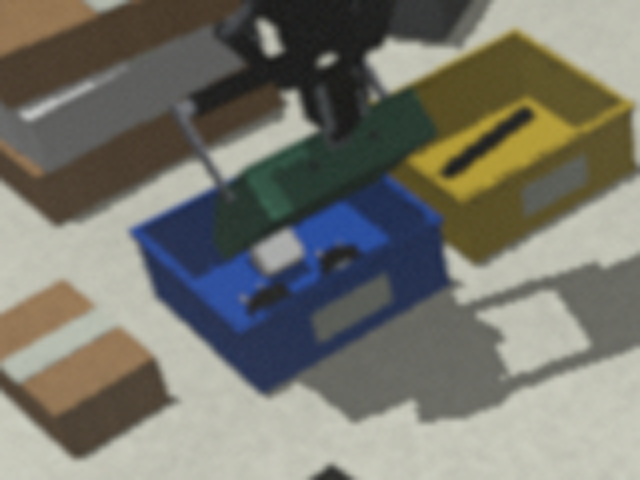

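```bash
python3 -m handwheel '[0,-0.008,0,0,0,0,0, 0,-0.016,0,0,0,0,0, 0,-0.026,0,0,0,0,0, 0,-0.036,0,0,0,0,0, 0,-0.046,0,0,0,0,0, 0,-0.05,0,0,0,0,0, 0,-0.05,0,0,0,0,0]'
python3 - <<'E'
from seq import *
log()
im,d=ctrl.get_image('scene');u,v=map(int,proj('scene',[.67,-.2,.1]));cv2.imwrite('pics/b6.png',cv2.resize(im[v-70:v+50,u-80:u+80],None,fx=4,fy=4,interpolation=cv2.INTER_CUBIC))
im,d=ctrl.get_image('top');cv2.imwrite('pics/b6t.png',cv2.resize(im[100:220,340:500],None,fx=4,fy=4,interpolation=cv2.INTER_CUBIC))
E
```

```text
t: 17.25
tool_pos: [0.6701, -0.1431, 0.2962]
tool_rot: [1.314, 1.242, -1.198]
contact_force: [-0.3, 0.0, -2.1]
opening: 0.0187
t 17.25 p [ 0.6701 -0.1431  0.2962] q [-0.3535  0.1697  1.3814  0.0844  1.61   -0.3001] F [-0.2706  0.0271 -2.1406] open 0.0187
 toolx [ 0.0108  0.0857 -0.9963] tooly [ 0.9987 -0.0511  0.0065]
```

View pics/b6.png

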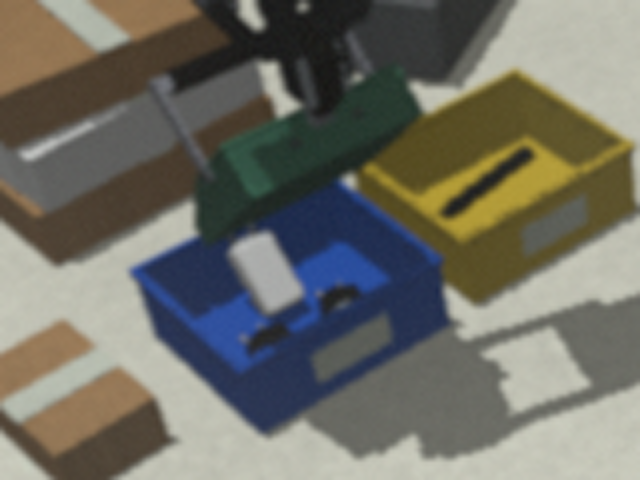

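View pics/b6t.png

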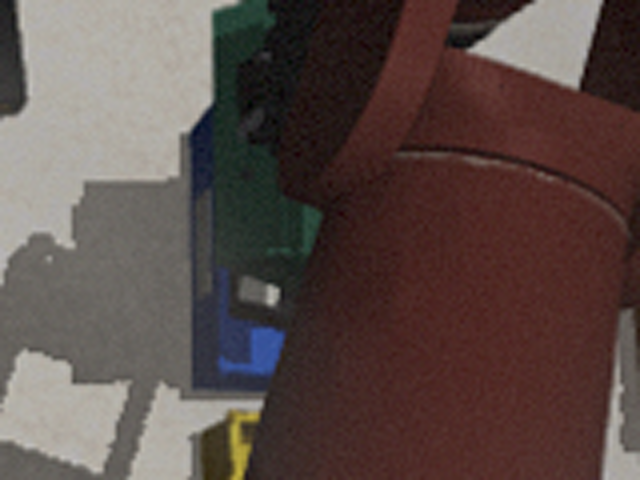

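Run:
```python
from seq import *
show([([.667,-.16,.16],44),([.668,-.13,.13],20),([.668,-.131,.1],0),([.668,-.131,.06],0)])
```

```text
[0.667, -0.16, 0.16] 44 -> [ 0.672  -0.0611  0.3006] shift [ 0.0002 -0.0015 -0.0819] rot [-0.02 -1.01 -0.17]
[0.668, -0.13, 0.13] 20 -> [0.6755 0.0174 0.2182] shift [ 0.0892 -0.0023 -0.1531] rot [ -0.05 -25.01  -0.16]
[0.668, -0.131, 0.1] 0 -> [0.6765 0.0377 0.1324] shift [ 0.1764 -0.0025 -0.1658] rot [ -0.08 -45.01  -0.15]
[0.668, -0.131, 0.06] 0 -> [0.6765 0.0377 0.0924] shift [ 0.2163 -0.0026 -0.1623] rot [ -0.08 -45.01  -0.15]
```

```bash
python3 -m handwheel '[0,0,0,-0.015,0,0,0, 0,0,-0.001,-0.038,0,0,0, 0,0,-0.001,-0.062,0,-1,0, 0,0.005,-0.001,-0.084,0,-3,0, 0,0.025,-0.002,-0.103,0,-8,0, 0,0.046,-0.002,-0.121,0,-14,0, 0,0.068,-0.002,-0.138,0,-19.5,0, 0,0.09,-0.002,-0.153,0,-25,0, 0,0.113,-0.002,-0.158,0,-31,0, 0,0.136,-0.002,-0.162,0,-37,0, 0,0.158,-0.002,-0.165,0,-42,0, 0,0.172,-0.0025,-0.166,0,-45,0]'
python3 - <<'E'
from seq import *
log()
show([([.668,-.131,.05],0),([.668,-.131,.02],0),([.668,-.131,.003],0)])
im,d=ctrl.get_image('scene');cv2.imwrite('pics/c1.png',cv2.resize(im[90:270,90:330],None,fx=3.2,fy=3.2,interpolation=cv2.INTER_CUBIC))
im,d=ctrl.get_image('top');cv2.imwrite('pics/c1t.png',cv2.resize(im[80:260,240:480],None,fx=3.2,fy=3.2,interpolation=cv2.INTER_CUBIC))
E
```

```text
t: 18.35
tool_pos: [0.6742, 0.0409, 0.1315]
tool_rot: [0.699, 0.67, -1.507]
contact_force: [-0.6, -0.3, -3.5]
opening: 0.0187
t 18.35 p [0.6742 0.0409 0.1315] q [ 0.2088  0.4016  1.4936 -0.6749  1.4835  0.3997] F [-0.5702 -0.2623 -3.4888] open 0.0187
 toolx [-0.0327 -0.6432 -0.765 ] tooly [ 0.9989 -0.0477 -0.0026]
[0.668, -0.131, 0.05] 0 -> [0.6765 0.0377 0.0824] shift [ 0.0396  0.0026 -0.0293] rot [0.22 0.09 0.01]
[0.668, -0.131, 0.02] 0 -> [0.6765 0.0377 0.0524] shift [ 0.0625  0.0027 -0.0486] rot [0.22 0.09 0.01]
[0.668, -0.131, 0.003] 0 -> [0.6765 0.0377 0.0354] shift [ 0.0755  0.0027 -0.0596] rot [0.22 0.09 0.01]
```

View pics/c1.png

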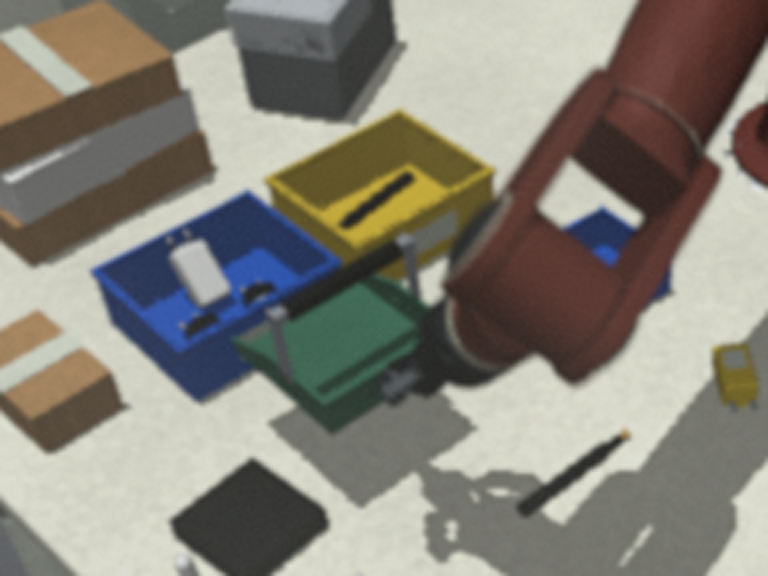

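View pics/c1t.png

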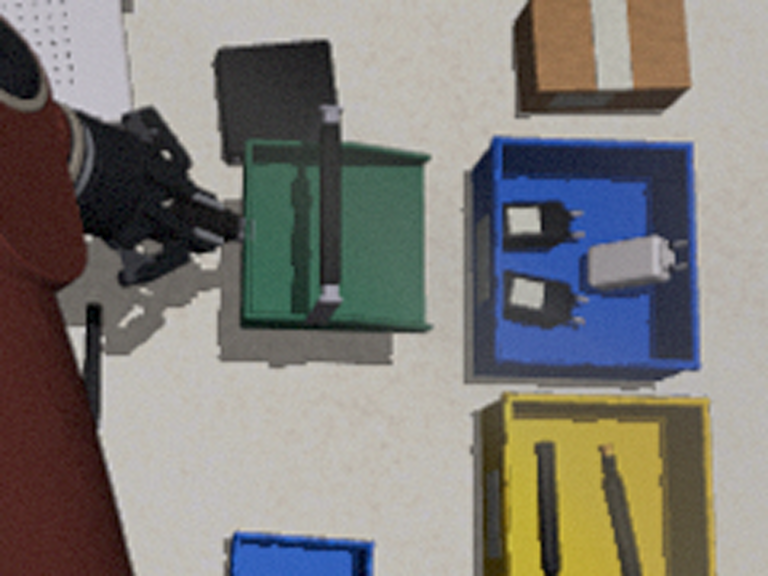

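All three plugs are in the blue bin and the scoop is empty; the white one leans on the bin's far wall at (640,262) in top. I check its height.

Run:
```python
from h import *
for cam in('top','scene'):
    im,d=ctrl.get_image(cam);C=cloud(cam,d);X,Y,T=C[...,0],C[...,1],C[...,2];H,S,V=cv2.split(cv2.cvtColor(im,cv2.COLOR_BGR2HSV))
    m=(X>.575)&(X<.75)&(Y>-.35)&(Y<-.2)&(S<70)&(V>90)&(T>-.0)&(T<.13);P=C[m];k=P[:,1]<-.25;P=P[k];print(cam,len(P),P.min(0),P.max(0));
    for y in np.arange(-.35,-.25,.012):
        q=P[abs(P[:,1]-y)<.006]
        if len(q):print(round(y,3),len(q),np.median(q,0),q[:,2].max())
```

```text
top 379 [ 0.5798 -0.3493  0.0023] [ 0.7135 -0.2686  0.0792]
-0.35 11 [ 0.6056 -0.3481  0.0753] 0.07919816286845632
-0.338 30 [ 0.659  -0.3368  0.0626] 0.07482452052560325
-0.326 57 [ 0.6579 -0.3251  0.065 ] 0.0714501950159836
-0.314 85 [ 0.6592 -0.3145  0.059 ] 0.06805387413390096
-0.302 89 [ 0.661  -0.3019  0.0465] 0.056218880594359213
-0.29 78 [ 0.6615 -0.29    0.0332] 0.044049724106380334
-0.278 25 [ 0.656  -0.2801  0.0209] 0.028897677392159392
-0.266 4 [ 0.6193 -0.2713  0.0196] 0.021813991274733963
scene 287 [ 0.5815 -0.35    0.0045] [ 0.7495 -0.2806  0.08  ]
-0.35 31 [ 0.6301 -0.347   0.074 ] 0.07997802681338802
-0.338 18 [ 0.6494 -0.3415  0.0691] 0.07905180866038179
-0.326 33 [ 0.6673 -0.3255  0.0649] 0.07334020321566549
-0.314 72 [ 0.6649 -0.3133  0.0577] 0.06902164057642379
-0.302 58 [ 0.6627 -0.3015  0.0453] 0.05749311807366081
-0.29 67 [ 0.6647 -0.2905  0.0329] 0.04480992064479366
-0.278 8 [ 0.6616 -0.283   0.0283] 0.03161933320126861
```

The plug sits inside, below the rim. Now I lower the scoop.

```bash
python3 -m handwheel '[0,0.007,0.001,-0.005,0,0,0, 0,0.018,0.002,-0.013,0,0,0, 0,0.03,0.002,-0.022,0,0,0, 0,0.042,0.003,-0.032,0,0,0, 0,0.053,0.003,-0.041,0,0,0, 0,0.06,0.003,-0.047,0,0,0, 0,0.065,0.003,-0.051,0,0,0, 0,0.068,0.003,-0.0535,0,0,0, 0,0.07,0.003,-0.055,0,0,0, 0,0.07,0.003,-0.055,0,0,0]'
python3 - <<'E'
from seq import *
log()
show([([.668,-.131,.003],0)])
for n in('top','scene'):
    im,d=ctrl.get_image(n);C=cloud(n,d);X,Y,T=C[...,0],C[...,1],C[...,2];H,S,V=cv2.split(cv2.cvtColor(im,cv2.COLOR_BGR2HSV))
    g=(X>.55)&(X<.8)&(Y>-.17)&(Y<.03)&(H>65)&(H<90)&(S>80)&(abs(X-.668)<.05)
    for y in(-.12,-.1,-.08,-.02,0.0):
        q=C[g&(abs(Y-y)<.006)]
        if len(q)>3:print(n,y,len(q),np.median(q[:,2]))
E
```

```text
t: 19.38
tool_pos: [0.6796, 0.0346, 0.0474]
tool_rot: [0.705, 0.666, -1.507]
contact_force: [0.0, 0.5, -3.5]
opening: 0.0186
t 19.38 p [0.6796 0.0346 0.0474] q [ 0.1985  0.5084  1.5074 -0.6876  1.3813  0.4745] F [ 0.0318  0.5092 -3.4765] open 0.0186
 toolx [-0.0307 -0.642  -0.7661] tooly [ 0.9987 -0.0508  0.0026]
[0.668, -0.131, 0.003] 0 -> [0.6765 0.0377 0.0354] shift [ 0.0074 -0.0033 -0.01  ] rot [-0.11 -0.01 -0.1 ]
top -0.12 41 0.01361241384380734
top -0.1 89 0.014293074176634262
top -0.08 131 0.014040162710088087
top -0.02 162 0.01435398229268061
top 0.0 130 0.01444552909226756
scene -0.12 36 0.015093415846338668
scene -0.1 83 0.015719626756448744
scene -0.08 88 0.015572483656191183
scene -0.02 25 0.016594249593247148
```

```bash
python3 -m handwheel '[0,0.002,0,-0.0015,0,0,0, 0,0.004,0,-0.003,0,0,0, 0,0.0055,0,-0.0045,0,0,0, 0,0.007,0,-0.0058,0,0,0, 0,0.008,0,-0.0066,0,0,0, 0,0.008,0,-0.0066,0,0,0]'
python3 - <<'E'
from seq import *
log()
E
```

```text
t: 19.98
tool_pos: [0.6793, 0.0344, 0.0369]
tool_rot: [0.705, 0.666, -1.507]
contact_force: [0.1, -0.0, -1.6]
opening: 0.0185
t 19.98 p [0.6793 0.0344 0.0369] q [ 0.1982  0.5223  1.5087 -0.6896  1.3699  0.4839] F [ 0.0746 -0.0413 -1.6239] open 0.0185
 toolx [-0.0311 -0.6421 -0.766 ] tooly [ 0.9987 -0.0509  0.0021]
```

Almost down, so I go 1 mm lower, open, wait, and back out along the tool axis.

```bash
python3 -m handwheel '[0,0.0008,0,-0.0006,0,0,0, 0,0.0008,0,-0.0006,0,0,0, 0.3,0.0008,0,-0.0006,0,0,0, 0.6,0.0008,0,-0.0006,0,0,0, 0.6,0.0008,0,-0.0006,0,0,0, 0.6,0.0008,0,-0.0006,0,0,0, 0.6,0.0008,0,-0.0006,0,0,0, 0.6,-0.02,0,-0.0006,0,0,0, 0.6,-0.045,0,-0.0006,0,0,0, 0.6,-0.075,0,-0.0006,0,0,0, 0.6,-0.11,0,-0.0006,0,0,0, 0.6,-0.14,0,-0.0006,0,0,0]'
python3 - <<'E'
from seq import *
log()
for n in('top','scene'):
    im,d=ctrl.get_image(n);C=cloud(n,d);X,Y,T=C[...,0],C[...,1],C[...,2];H,S,V=cv2.split(cv2.cvtColor(im,cv2.COLOR_BGR2HSV))
    g=(X>.55)&(X<.8)&(Y>-.17)&(Y<.03)&(H>65)&(H<90)&(S>80)&(abs(X-.668)<.05)
    for y in(-.12,-.08,-.02,0.0):
        q=C[g&(abs(Y-y)<.006)]
        if len(q)>3:print(n,y,len(q),np.median(q[:,2]))
    cv2.imwrite('pics/f'+n+'.png',im)
E
```

```text
t: 20.98
tool_pos: [0.684, 0.1258, 0.1459]
tool_rot: [0.706, 0.666, -1.507]
contact_force: [0.6, 0.4, 0.8]
opening: 0.0514
t 20.98 p [0.684  0.1258 0.1459] q [ 0.317   0.4682  1.379  -0.6442  1.5818  0.4583] F [0.6406 0.3595 0.8246] open 0.0514
 toolx [-0.0302 -0.6419 -0.7662] tooly [ 0.9987 -0.0509  0.0033]
top -0.12 38 0.0032979284800435243
top -0.08 106 0.0029650597180168087
top -0.02 147 0.003524910928190349
top 0.0 110 0.0033266418567232483
scene -0.12 24 0.0034481284385814463
scene -0.08 92 0.004156443453317367
scene -0.02 27 0.005039969002407463
```

View pics/fscene.png

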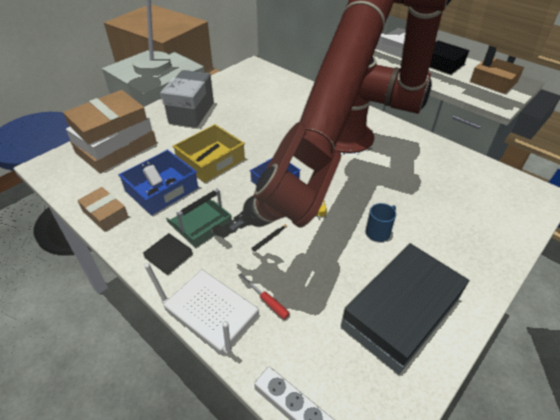

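View pics/ftop.png

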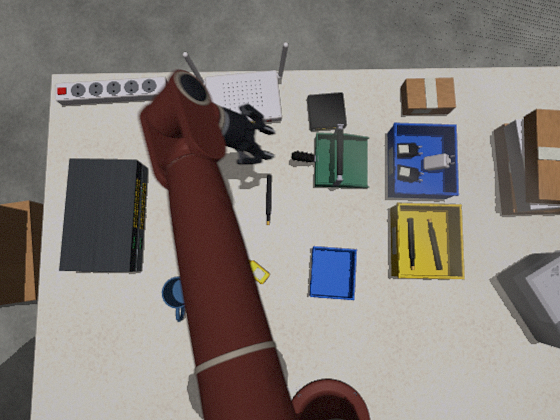

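The scoop is flat at (341,161) in top, the plugs are in the blue bin at (408,150), (407,173) and (438,162), and the gripper is clear at (250,135). Antenna, screwdriver and mug are unmoved. One last hold, then I hand in.

```bash
python3 -m handwheel '[0.6,-0.03,0,0,0,0,0, 0.6,-0.03,0,0,0,0,0, 0.6,-0.03,0,0,0,0,0, 0.6,-0.03,0,0,0,0,0]' && python3 -c "
from h import *
log();print(ctrl.finish_job())"
```

```text
t: 21.42
tool_pos: [0.6843, 0.1432, 0.1657]
tool_rot: [0.704, 0.667, -1.508]
contact_force: [0.6, 0.4, -0.1]
opening: 0.0514
t 21.42 p [0.6843 0.1432 0.1657] q [ 0.3385  0.4669  1.3458 -0.6386  1.6239  0.4533] F [ 0.5784  0.4094 -0.1446] open 0.0514
 toolx [-0.0322 -0.6424 -0.7657] tooly [ 0.9987 -0.0514  0.0012]
the job is handed in; nothing more can be done
None
```

The job is done and handed in at 21.4 s of the 64 s allowed.

- **Carry:** I lifted the scoop by its bar with the three plugs in it. It went down about 60 mm in front of the big blue bin, open edge facing the bin, and I let go.
- **Tip:** I took it again by the tail grip and tipped it slowly, with the edge 10 to 20 mm above the rim. The plugs slid out between 36° and 40° of tilt. I raised the tilt to 45° to clear the edge of the plugs.
- **Return:** I set the empty scoop down flat in the same spot in front of the bin, opened the gripper and backed clear.

**Last checks:**
- **Scoop:** its floor reads about 3 mm above the bench along its length in the top view and 3 to 5 mm in the scene view, so it lies flat.
- **Plugs:** all three are in the blue bin. The white one does not lie flat but leans on the far wall. Its body was measured just below the rim; the pins lie about level with it, too close to call from the depth data.
- **Other things:** antenna_c, the screwdriver, the mug and the yellow bin with its antennas look unmoved by eye in the final pictures. I did not re-measure them.
- **Forces:** every wrist force I read at the end of a move was under 10 N. The readings are noisy by about 1 N: right after the plugs slid out it showed 1 to 2 N where the empty scoop should weigh 2.7 N, but the pictures showed the scoop empty.

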